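Gauge a tee extrusion against a flip stop

ROBOT

A 6-joint arm with a two-finger parallel gripper is mounted at the origin on the work surface. World frame = base frame: x ahead of the robot, y to its left, z up, the work surface at z = 0. Lengths are in m, angles in rad, forces in N, time in s.
With the tool pointing down it reaches from about 0.275 to 0.975 m from the base axis. Payload 8.4 kg.
Tool frame: the origin (TCP) lies midway between the tips of the shut fingers; the grasp point (between the pads) lies bot.tcp_to_grasp behind it (bot.tcp_to_grasp is the distance from the TCP to the grasp point, in m); x points along the fingers, y is the direction in which the jaws open and shut, and the axes are right-handed (so a half turn about x gives the same grasp; the last joint's range is limited). The gripper opens to 92 mm and grips with 3 to 60 N. Pads are 20 mm wide; open, the fingers measure 128 mm over their backs; the gripper's body (75 mm by 189 mm) begins 69 mm behind the grasp point.
Start: joints at [1.304, 0.353, 1.633, -0, 1.155, -0.002], TCP at [0.164, 0.603, 0.215] pointing down, gripper open.
Joint ranges: [-2.63, 2.63], [-0.92, 2.1], [0.06, 2.66], [-1.3, 4.44], [0, 2.69], [-3.02, 3.02]. Speed limits (rad/s): [2.22, 2.22, 2.79, 3.14, 3.14, 3.14].

INTERFACE

Orientations are given as a unit quaternion [x, y, z, w].
In Python, from plant import bot gives the robot as it stands.
- The arm moves only by the shell command python3 -m handwheel 'ROWS' [FORCE]. ROWS is JSON, a list of rows, each a list of 3 entries, a list of its own where there are three numbers: the shift along the tool's x, y, z in cm, then the turn, a rotation vector about the tool's x, y, z in degrees, then the closure, from 0 (fully open) to 1 (shut). A call has exactly 8 rows; each row is the pose to reach, as a shift and turn from the pose commanded when the call began, along the tool's axes at that moment; what a row does not reach only later rows make up. A row lasts 1/10 s, in which the tool goes at most 50 mm and 8.59 degrees, less where a joint would pass 70% of its speed; a pose out of reach is approached as far as the arm can. A call with a gripper value outside its range is refused whole. The fingers move at their own pace and stop on an object; FORCE is the grip in N (left out, the last holds). Time passes only in rows, so rows that repeat a pose let the fingers close, or fill a call up. It gives the time, the measured TCP pose, the force and the opening at its end, in the units of the state.
- bot.get_state(): the state, without advancing time (a new reading comes with each control period).
- bot.capture(name): name is "scene" or "side" or "wrist"; returns a dict with "img" (480x640x3 uint8, red, green, blue), "mtx" (3x3 intrinsics, pixels), "camera_from_world" (4x4, takes a point from world to camera coordinates). Camera axes: x right, y down, z forward; pixel columns grow to the right and rows downward; lengths in m; the calibration is good to about 2 mm. A picture is of the moment at which its call begins. There is no depth.
- bot.finish_job(): hands the job in, once; it reports no verdict.
The state is a dict: "t": time; "joints": joint angles; "qvel": joint speeds; "joint_torque": joint torques, N m; "tcp_pos": TCP position; "eef_rot": TCP orientation; "force": force on the tool from outside, world axes, zero at the start; "moment": the same for the moment, N m; "gripper_width": finger opening in m.
Only numpy, scipy, OpenCV 4.12 (cv2) and the standard library are available. Lean on these libraries where they do the work, as an engineer would, in place of code of your own. Each camera call takes 0.05 s, during which the arm holds its last target.

TASK

Flip the hinged stop on the saw fence down, then slide the aluminium tee piece into the corner and hold it pressed against the fence and the stop together for a moment, gently: about 5 N on each, never more than 15 N. Let go of it and flip the stop up again all the way so that it stays up, leaving the piece lying on the deck exactly where it was gauged. Do not disturb the other things on the bench.

Things in the scene. Friction and masses are not known exactly. Their poses are not given: they have to be found in the camera images.
- deck: Plywood deck of the sawing jig, 220 x 500 mm, 12 mm thick, fixed on the bench at a varying place and yaw. Origin on its underside: the board reaches from x = -130 to +90 mm and y = -250 to +250 mm; its top is at z = 12 mm. The fence runs along its y.
- fence: Straight aluminium fence on the deck, 480 mm long (y), 16 mm thick, 34 mm high above the deck. Origin at mid-length, on the front face (looking to -x; the part is pushed against it), at deck-top height; behind it a 6 mm high foot reaches to x = 42 mm. Contact is stiff: 0.1 mm of push is worth 1 to 3 N on fence and stop alike.
- stop: Flip stop: dark steel carriage (y 0 to 44 mm, behind the fence's front face, up to 52 mm above the deck) clamped immovably on the fence, with a hinged leaf. Axes as the fence's. Origin: where the stop plane (y = 0), the fence's front face (x = 0) and the deck's top (z = 0) meet. Hinge line along y at x = 10, z = 46 mm.
- leaf (a joint): Leaf angle, rad: 0 down on the fence, 1.92 fully up, leaning back on its end stop. 0.16 kg, damped; let go, it sinks to 0 from below 1.6 and to 1.92 from above 1.7. Down, it is a level bright steel bar (stop frame: y 0 to 12 mm, from the fence to 95 mm in front, 28 to 52 mm above the deck); its face at y = 0 looks to -y and is what the tee's web end is pushed against.
- handle (a point): Point on the axis of the leaf's handle pin, a level steel round 12 mm in diameter along the stop's y, near the leaf's free end, sticking out 56 mm from the leaf's +y side. The point is 36 mm from the leaf, 20 mm from the pin's end, and circles the hinge line at 95 mm: in the stop's frame x = 10 - 95 cos a, y = 48, z = 46 + 95 sin a mm at leaf angle a.
- tee_mid (a point): Centre of the loose aluminium tee (inverted T), 0.3 to 0.48 kg: flange 84 mm wide (x) x 120 mm long (y) x 8 mm thick on the deck; on its middle an upright web 12 mm thick, 120 mm long, up to 52 mm above the deck. The point is 26 mm above the underside; y runs along the piece. Gauged, it is at x = -42, y = -60, z = 26 mm in the stop's frame.
- reel: Bystander: loose white plastic reel, 72 mm in diameter, 56 mm high; origin in its underside.
- driver: Bystander: screwdriver lying on the mat.
- tray: Bystander: grey open tray, 100 x 140 x 40 mm, behind the jig; origin in its underside.
- jar: Bystander: small amber jar, 52 mm in diameter, 70 mm high, behind the jig; origin in its underside.
Things that resemble listed ones, but are neither listed nor needed, are in the scene too. What is shaped like the part that bears tee_mid but orange is not meant.

How it is judged:
On the way, in this order (a step that is already met when the one before it is completed fails the run):
1. the stop is flipped fully down onto the fence (value of joint leaf below 0.04 rad), for 0.2 s.
2. the tee is pressed into the corner: against the lowered stop with more than 1.5 N and against the fence with more than 1 N at the same time, parallel to the fence (value of joint leaf below 0.04 rad and contact force between tee and stop above 1.5 N and contact force between tee and fence above 1 N and angle between the y axis of tee_mid and the y axis of fence, either way round below 0.03 rad), for 0.3 s.
At the end, for the whole second after the job is handed in: The stop is up (above 1.8 rad) and stays there; the tee lies released and at rest on the deck, its flange within 2 mm of the fence, its end within 2 mm of the stop plane, parallel to the fence within 0.03 rad (value of joint leaf above 1.8 rad and x of tee_mid in the frame of stop between -0.044 and -0.04 m and y of tee_mid in the frame of stop between -0.062 and -0.058 m and z of tee_mid in the frame of stop between 0.024 and 0.028 m and angle between the y axis of tee_mid and the y axis of fence, either way round below 0.03 rad and angle between tee_mid's own z axis and vertical below 0.04 rad and linear speed of tee below 0.01 m/s and contact force between the fingers and tee below 0.1 N); the robot touches nothing.
It fails at once if the tee is pushed against the stop harder than 15 N (contact force between tee and stop above 15 N).
It fails at once if the tee is pushed against the fence harder than 15 N (contact force between tee and fence above 15 N).
It fails at once if a bystander is moved more than 20 mm (distance of any of reel, driver, tray, jar from where it was at the start of the episode above 0.02 m).
It also fails if it takes over 72 s, if anything falls off the work surface, if the arm or the gripper's body presses on something with over 40 N, if the wrist force passes 120 N, or if a joint passes its speed limit or range.

## Working session

There is one attempt and no reset: what is moved stays moved. The work goes in short steps, Python scripts to look and compute and a shell command to move; the robot and the scene stay as the last step left them, time stands still between calls to the robot, and variables do not carry over. Pictures are saved under pics/ and viewed, and the job is handed in when it is done.

```bash
ls; mkdir -p pics; python3 - <<'E'
from plant import bot
import cv2,numpy as np
s=bot.get_state();print(s, bot.tcp_to_grasp)
for n in ["scene","side","wrist"]:
    c=bot.capture(n);cv2.imwrite(f"pics/{n}0.png",c["img"][:,:,::-1])
    print(n,c["mtx"].tolist(),np.round(c["camera_from_world"],4).tolist())
    np.savez(f"pics/{n}0.npz",**c)
E
```

```text
pics
{'t': 0.0, 'joints': array([ 1.30360882e+00,  3.53634887e-01,  1.63410940e+00,  6.20146682e-06,
        1.15520328e+00, -2.39140449e-03]), 'qvel': array([-2.76420843e-04,  9.47669404e-04, -6.78806708e-04, -1.34494675e-04,
        4.46980148e-05, -6.26472033e-04]), 'joint_torque': array([ 2.64709866e-03, -5.93862927e+01, -3.34220266e+01,  6.98897196e-02,
        2.34657840e-02, -1.06412906e-04]), 'tcp_pos': array([0.16343527, 0.60275096, 0.21388256]), 'eef_rot': array([ 0.09287272,  0.70098439, -0.09382156,  0.70085167]), 'force': array([-0.20924867, -0.35883924, -0.71651673]), 'moment': array([ 0.03222691, -0.00694157, -0.05973529]), 'gripper_width': 0.09199459020977287} 0.0187
scene [[594.465314935041, 0.0, 311.0158827458114], [0.0, 594.465314935041, 240.25203812710438], [0.0, 0.0, 1.0]] [[0.4559, 0.89, -0.0084, -0.2339], [0.7027, -0.3657, -0.6103, -0.3129], [-0.5462, 0.2724, -0.7921, 1.8511], [0.0, 0.0, 0.0, 1.0]]
side [[477.4603977763626, 0.0, 316.88384787206365], [0.0, 477.4603977763626, 244.10163872104692], [0.0, 0.0, 1.0]] [[0.9419, -0.3358, -0.0024, -0.4567], [-0.1578, -0.4364, -0.8858, 0.1513], [0.2964, 0.8347, -0.4641, 0.8623], [0.0, 0.0, 0.0, 1.0]]
wrist [[344.18638401716123, 0.0, 312.9902800951967], [0.0, 344.18638401716123, 239.06163755482802], [0.0, 0.0, 1.0]] [[0.2629, 0.9648, -0.0007, -0.6248], [0.934, -0.2543, 0.2509, -0.0284], [0.2418, -0.0666, -0.968, 0.3898], [0.0, 0.0, 0.0, 1.0]]
```

View pics/scene0.png

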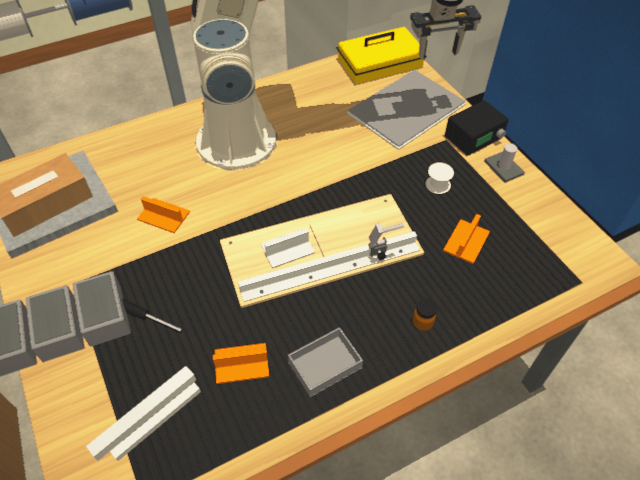

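View pics/side0.png

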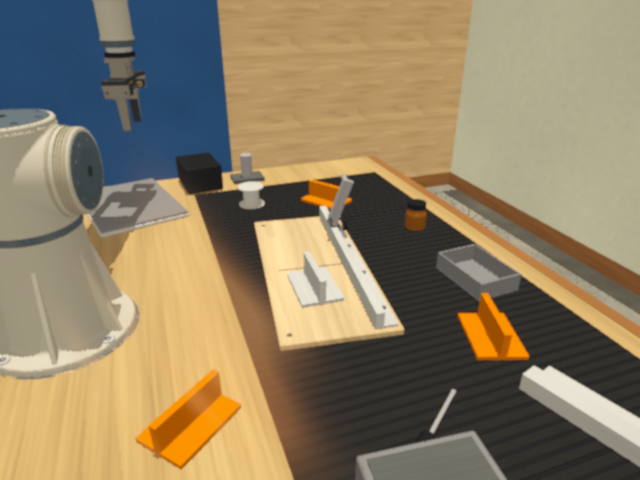

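View pics/wrist0.png

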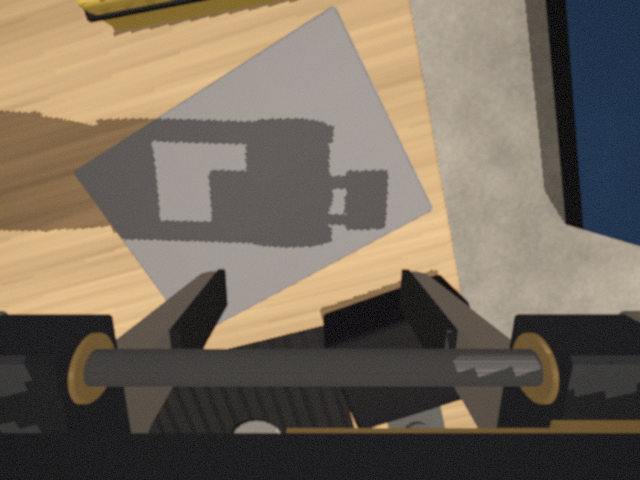

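```bash
python3 - <<'E'
import cv2
a=cv2.imread('pics/scene0.png')[180:320,210:440];cv2.imwrite('pics/scene0c.png',cv2.resize(a,None,fx=3.45,fy=3.45,interpolation=cv2.INTER_CUBIC))
a=cv2.imread('pics/side0.png')[165:350,245:410];cv2.imwrite('pics/side0c.png',cv2.resize(a,None,fx=3.2,fy=3.2,interpolation=cv2.INTER_CUBIC))
E
```

```text
(no output)
```

View pics/scene0c.png

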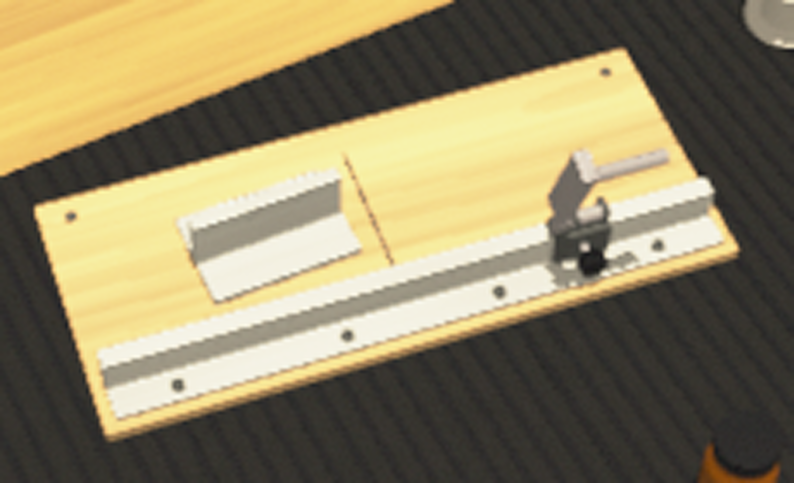

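View pics/side0c.png

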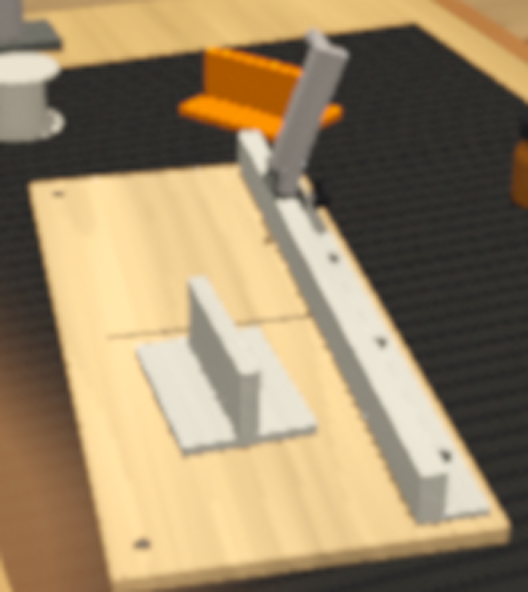

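```bash
cat > h.py <<'E'
import numpy as np,cv2
def cam(f):
    c=np.load(f);T=c["camera_from_world"];return c["mtx"],T
def ray(c,uv):
    K,T=c;R=T[:3,:3];o=-R.T@T[:3,3];d=R.T@np.linalg.inv(K)@[uv[0],uv[1],1];return o,d/np.linalg.norm(d)
def onz(c,uv,z):
    o,d=ray(c,uv);return o+d*(z-o[2])/d[2]
def proj(c,p):
    K,T=c;q=T[:3,:3]@p+T[:3,3];q=K@q;return q[:2]/q[2]
def tri(c1,u1,c2,u2):
    o1,d1=ray(c1,u1);o2,d2=ray(c2,u2)
    A=np.c_[d1,-d2];s=np.linalg.lstsq(A,o2-o1,rcond=None)[0]
    a=o1+s[0]*d1;b=o2+s[1]*d2;return (a+b)/2,np.linalg.norm(a-b)
E
python3 - <<'E'
from h import *
np.set_printoptions(precision=4,suppress=True)
sc=cam('pics/scene0.npz');sd=cam('pics/side0.npz')
S=lambda x,y:(210+(x+.5)/3.45-.5,180+(y+.5)/3.45-.5)
D=lambda x,y:(245+(x+.5)/3.2-.5,165+(y+.5)/3.2-.5)
for n,p,m in [('--',(35,205),(-130,-250)),('-+',(625,48),(-130,250)),('++',(740,247),(90,250)),('+-',(107,432),(90,-250))]:
    print(n,onz(sc,S(*p),.012))
for n,p in [('-+',(30,185)),('+-',(508,525)),('--',(112,580))]: print('side',n,onz(sd,D(*p),.012))
# kabsch from scene corners
P=np.array([[-.13,-.25],[-.13,.25],[.09,.25],[.09,-.25]]);Q=np.array([onz(sc,S(*p),.012)[:2] for p in [(35,205),(625,48),(740,247),(107,432)]])
def kab(P,Q):
    pc,qc=P.mean(0),Q.mean(0);H=(P-pc).T@(Q-qc);a=np.arctan2(H[0,1]-H[1,0],H[0,0]+H[1,1]);R=np.array([[np.cos(a),-np.sin(a)],[np.sin(a),np.cos(a)]]);return a,R,qc-R@pc
a,R,t=kab(P,Q);print('deck yaw',np.degrees(a),t,'res',(Q-(P@R.T+t))*1e3)
# fence ends at top front edge z=.046
for p in [(100,353),(712,180)]:print('fence top',onz(sc,S(*p),.046),R.T@(onz(sc,S(*p),.046)[:2]-t))
# tee
for p,z in [((218,301),.020),((360,250),.020),((188,226),.064),((340,170),.064),((178,222),.02)]:
    q=onz(sc,S(*p),z);print('tee',q,'deck',R.T@(q[:2]-t))
for p,z in [((185,450),.020),((314,430),.020),((137,348),.020),((245,382),.064),((258,372),.064),((190,283),.064)]:
    q=onz(sd,D(*p),z);print('tee side',q,'deck',R.T@(q[:2]-t))
# leaf tip: scene (585,155) top left corner
print(tri(sc,S(578,152),sd,D(312,33)), tri(sc,S(597,163),sd,D(345,50)))
E
```

```text
-- [ 0.3511 -0.1924  0.012 ]
-+ [0.4234 0.3012 0.012 ]
++ [0.638 0.271 0.012]
+- [ 0.5671 -0.2233  0.012 ]
side -+ [0.4193 0.2983 0.012 ]
side +- [ 0.5666 -0.2231  0.012 ]
side -- [ 0.3496 -0.1942  0.012 ]
deck yaw -8.22065213016549 [0.5147 0.0363] res [[ 0.798   0.1435]
 [ 1.5948 -1.0833]
 [-1.4631  0.185 ]
 [-0.9296  0.7549]]
fence top [ 0.5246 -0.2069  0.046 ] [ 0.0446 -0.2393]
fence top [0.5939 0.2693 0.046 ] [0.0451 0.2419]
tee [ 0.505  -0.1062  0.02  ] deck [ 0.0108 -0.1424]
tee [0.5119 0.0095 0.02  ] deck [ 0.0011 -0.0269]
tee [ 0.4625 -0.1081  0.064 ] deck [-0.031  -0.1504]
tee [0.4671 0.0158 0.064 ] deck [-0.0442 -0.0271]
tee [ 0.4236 -0.1023  0.02  ] deck [-0.0704 -0.1502]
tee side [ 0.4186 -0.1062  0.02  ] deck [-0.0748 -0.1548]
tee side [ 0.4969 -0.1126  0.02  ] deck [ 0.0037 -0.1499]
tee side [0.4248 0.0132 0.02  ] deck [-0.0856 -0.0357]
tee side [ 0.4527 -0.114   0.064 ] deck [-0.0398 -0.1576]
tee side [ 0.4635 -0.1065  0.064 ] deck [-0.0303 -0.1487]
tee side [0.4601 0.0082 0.064 ] deck [-0.0501 -0.0356]
(array([0.5988, 0.1372, 0.1682]), np.float64(0.010697184919148117)) (array([0.6177, 0.1399, 0.1596]), np.float64(0.009270121862144034))
```

```bash
python3 - <<'E'
from h import *
from scipy.spatial.transform import Rotation as Ro
np.set_printoptions(precision=4,suppress=True)
sc=cam('pics/scene0.npz');sd=cam('pics/side0.npz')
S=lambda x,y:(210+(x+.5)/3.45-.5,180+(y+.5)/3.45-.5)
D=lambda x,y:(245+(x+.5)/3.2-.5,165+(y+.5)/3.2-.5)
a=np.radians(-8.22);R=np.array([[np.cos(a),-np.sin(a)],[np.sin(a),np.cos(a)]]);t=np.array([.5147,.0363])
q=onz(sc,S(667,157),.147);print('pin end',q,R.T@(q[:2]-t))
q=onz(sc,S(592,171),.147);print('pin root',q,R.T@(q[:2]-t))
for ys in [.06,.08,.1,.12]:
  for n,p in [('tip',(10+105*.342+6,0,46+105*.94)),('end',(42.5,68,135)),('carr',(0,0,52)),('carr2',(0,44,52))]:
    p=np.array(p)/1e3; w=np.r_[R@(np.array([.046,ys])+p[:2])+t,p[2]+.012]
    u=proj(sc,w);v=proj(sd,w);print(ys,n,(u-[210,180])*3.45,(v-[245,165])*3.2)
print(Ro.from_quat([0.0929,0.701,-0.0938,0.7009]).as_matrix())
E
```

```text
pin end [0.623  0.1966 0.147 ] [0.0843 0.1742]
pin root [0.6094 0.1432 0.147 ] [0.0785 0.1193]
0.06 tip [523.4154 204.0114] [376.2349  75.5409]
0.06 end [607.8308 177.1014] [336.6789  55.8312]
0.06 carr [489.7228 228.3367] [299.6467 204.7081]
0.06 carr2 [545.0169 212.7222] [285.3258 178.9354]
0.08 tip [550.3791 196.4372] [368.1321  65.3382]
0.08 end [634.0804 169.7363] [329.6367  46.4975]
0.08 carr [514.9326 221.2177] [293.0131 192.7699]
0.08 carr2 [569.9488 205.6817] [279.1362 167.7962]
0.1 tip [577.1972 188.904 ] [360.2908  55.4648]
0.1 end [660.1908 162.4103] [322.8094  37.4487]
0.1 carr [540.0155 214.1346] [286.587  181.2051]
0.1 carr2 [594.7558 198.6764] [273.1337 156.994 ]
0.12 tip [603.8708 181.4113] [352.6985  45.9049]
0.12 end [686.1631 155.123 ] [316.1873  28.6719]
0.12 carr [564.9724 207.087 ] [280.3588 169.9966]
0.12 carr2 [619.439  191.7062] [267.3101 146.5136]
[[-0.0003  0.2617  0.9651]
 [-0.0012  0.9651 -0.2617]
 [-1.     -0.0013  0.    ]]
```

```bash
python3 -m handwheel '[[[-1.5,-2,3.7],[5,0,0],0],[[-3,-4,7.4],[10,0,0],0],[[-4.5,-6,11.1],[15,0,0],0],[[-6,-8,14.8],[20,0,0],0],[[-7,-10,18.5],[25,0,0],0],[[-7,-12,22.2],[30,0,0],0],[[-7,-14,25.9],[35,0,0],0],[[-7,-16,29.6],[41,0,0],0]]'
python3 - <<'E'
from plant import bot
from scipy.spatial.transform import Rotation as Ro
s=bot.get_state();print(s['tcp_pos'],Ro.from_quat(s['eef_rot']).as_matrix().round(4).tolist(),s['joints'].round(3))
E
```

```text
t: 0.95
tcp_pos: [0.4083, 0.3699, 0.2846]
eef_rot: [0.334, 0.623, -0.334, 0.623]
force: [0.2, 0.3, -0.4]
gripper_width: 0.0918
[0.40832553 0.36989557 0.2846307 ] [[0.0001, 0.8327, 0.5537], [0.0, 0.5537, -0.8327], [-1.0, 0.0001, 0.0]] [ 0.733  0.176  1.711 -0.     1.254  0.147]
```

```bash
python3 -m handwheel '[[[0,1,4],[6,0,0],0.2],[[0,2,8],[12,0,0],0.4],[[0,3,12],[18,0,0],0.4],[[0,4,16],[24,0,0],0.4],[[0,5,20],[30,0,0],0.4],[[0,6,24],[36,0,0],0.4],[[0,6.85,27.7],[41.8,0,0],0.4],[[0,6.85,27.7],[41.8,0,0],0.4]]'
cat > snap.py <<'E'
import sys
from plant import bot
import cv2,numpy as np
from scipy.spatial.transform import Rotation as Ro
n=sys.argv[1]
for c in sys.argv[2:]:
    r=bot.capture(c);cv2.imwrite(f"pics/{c}{n}.png",r["img"][:,:,::-1]);np.savez(f"pics/{c}{n}.npz",**r)
s=bot.get_state();M=Ro.from_quat(s['eef_rot']).as_matrix();print(s['t'],s['tcp_pos'].round(4),'yaw_y',np.degrees(np.arctan2(M[1,1],M[0,1])).round(2),M[:,0].round(4),s['joints'].round(3),s['force'].round(2),s['moment'].round(2),s['gripper_width'])
E
python3 snap.py 1 wrist side scene
```

```text
t: 1.75
tcp_pos: [0.6211, 0.1761, 0.2839]
eef_rot: [-0.535, -0.462, 0.535, -0.463]
force: [-0.3, 0.3, -0.6]
gripper_width: 0.0552
1.9 [0.6179 0.1795 0.2841] yaw_y -7.93 [-1.2e-03  1.0e-04 -1.0e+00] [0.28  0.328 1.513 0.    1.302 0.418] [-0.74  0.36 -0.37] [-0.02  0.09 -0.01] 0.05499688675071237
```

View pics/wrist1.png

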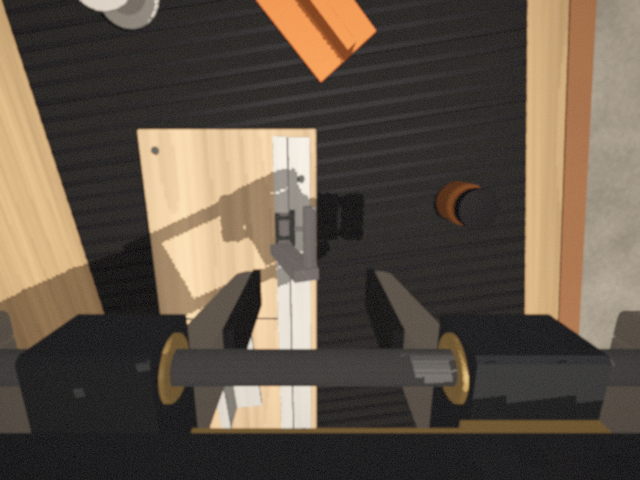

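View pics/side1.png

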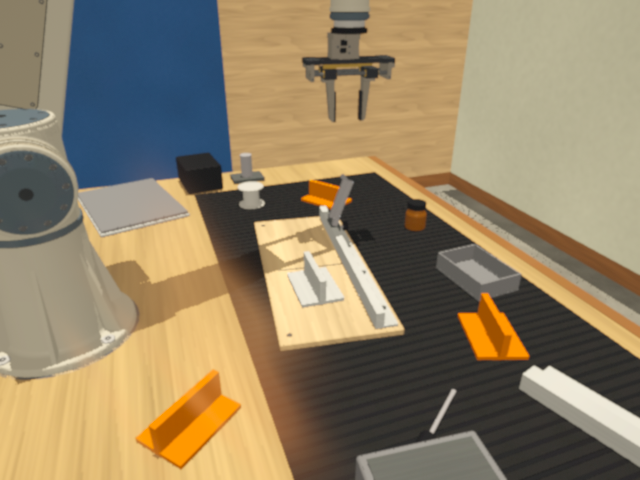

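```bash
python3 - <<'E'
import cv2
a=cv2.imread('pics/wrist1.png')[110:330,130:350];cv2.imwrite('pics/wrist1c.png',cv2.resize(a,None,fx=2.7,fy=2.7,interpolation=cv2.INTER_CUBIC))
E
```

```text
(no output)
```

View pics/wrist1c.png

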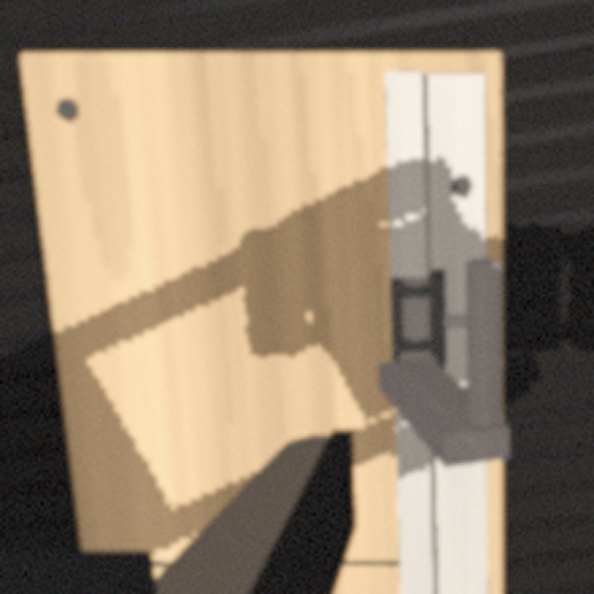

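```bash
python3 - <<'E'
from h import *
np.set_printoptions(precision=4,suppress=True)
w=cam('pics/wrist1.npz')
W=lambda x,y:(130+(x+.5)/2.7-.5,110+(y+.5)/2.7-.5)
a=np.radians(-8.22);R=np.array([[np.cos(a),-np.sin(a)],[np.sin(a),np.cos(a)]]);t=np.array([.5147,.0363])
for n,p,z in [('end',(486,258),.147),('root',(487,422),.147),('deck-+',(20,52),.012),('deck++',(503,50),.012),('deck bot',(80,552),.012),('fence fr end',(387,72),.046),('fence fr',(400,594),.046),('foot end',(486,72),.018),('foot',(486,590),.018),('carr-y?',(418,362),.064),('carr+y',(418,280),.064),('leaf root -y left',(380,388),.064),('leaftip -y',(446,464),.16)]:
    q=onz(w,W(*p),z);print(n,q,R.T@(q[:2]-t))
E
```

```text
end [0.6223 0.1987 0.147 ] [0.0832 0.1761]
root [0.6141 0.1418 0.147 ] [0.0833 0.1186]
deck-+ [0.4231 0.3018 0.012 ] [-0.1286  0.2497]
deck++ [0.6398 0.2707 0.012 ] [0.0903 0.2499]
deck bot [0.3863 0.0565 0.012 ] [-0.13    0.0016]
fence fr end [0.5896 0.2672 0.046 ] [0.0411 0.2392]
fence fr [0.5533 0.0264 0.046 ] [ 0.0396 -0.0043]
foot end [0.6308 0.2622 0.018 ] [0.0826 0.2401]
foot [0.5925 0.0071 0.018 ] [ 0.0811 -0.0178]
carr-y? [0.5837 0.1452 0.064 ] [0.0527 0.1176]
carr+y [0.5897 0.1808 0.064 ] [0.0536 0.1538]
leaf root -y left [0.5652 0.136  0.064 ] [0.0358 0.1059]
leaftip -y [0.5989 0.1334 0.16  ] [0.0695 0.1082]
```

```bash
python3 -m handwheel '[[[3,0,0],[0,0,0],0.4],[[6,0,0],[0,0,0],0.4],[[9,0,0],[0,0,0],0.4],[[12,0,0],[0,0,0],0.4],[[14,0,0],[0,0,0],0.4],[[15.5,0,0],[0,0,0],0.4],[[15.5,0,0],[0,0,0],0.4],[[15.5,0,0],[0,0,0],0.4]]'; python3 snap.py 2 side
```

```text
t: 2.7
tcp_pos: [0.6185, 0.18, 0.1303]
eef_rot: [0.533, 0.464, -0.533, 0.464]
force: [0.6, 0.1, -0.5]
gripper_width: 0.0554
2.75 [0.619  0.18   0.1308] yaw_y -7.93 [ 1.6e-03  5.0e-04 -1.0e+00] [0.281 0.467 1.662 0.    1.012 0.419] [-0.56 -0.29 -0.19] [-0.08  0.03  0.01] 0.05507502446302023
```

View pics/side2.png

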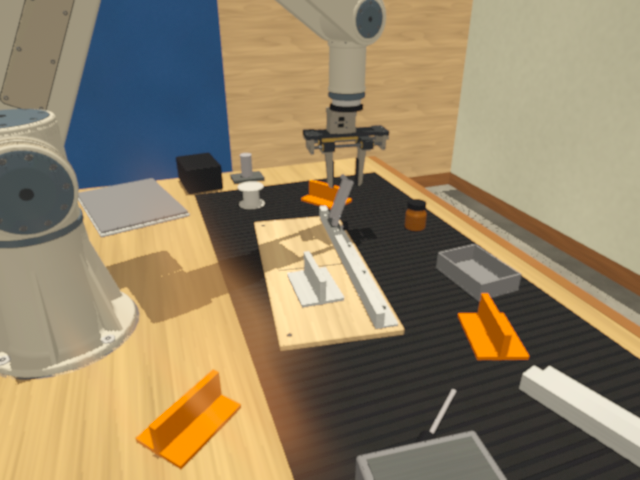

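```bash
python3 -m handwheel '[[[0,-1.2,0],[0,0,0],0.4],[[0,-2.4,0],[0,0,0],0.4],[[0,-3.6,0],[0,0,0],0.4],[[0,-4.8,0],[0,0,0],0.4],[[0,-6,0],[0,0,0],0.4],[[0,-7,0],[0,0,0],0.4],[[0,-7.8,0],[0,0,0],0.4],[[0,-7.8,0],[0,0,0],0.4]]';  python3 -m handwheel '[[[-2.5,0,0],[0,0,0],0.4],[[-5,0,0],[0,0,0],0.4],[[-7.5,0,0],[0,0,0],0.4],[[-10,0,0],[0,0,0],0.4],[[-12.5,0,0],[0,0,0],0.4],[[-12.5,0,0],[0,0,0],0.4],[[-12.5,0,0],[0,0,0],0.4],[[-12.5,0,0],[0,0,0],0.4]]'; python3 snap.py 3 side
```

```text
t: 3.55
tcp_pos: [0.5399, 0.1902, 0.1295]
eef_rot: [-0.533, -0.464, 0.534, -0.464]
force: [0.3, -0.3, 0.5]
gripper_width: 0.0549
t: 4.35
tcp_pos: [0.5407, 0.1899, 0.2533]
eef_rot: [-0.533, -0.464, 0.534, -0.464]
force: [-0.6, -0.1, -0.0]
gripper_width: 0.0551
4.4 [0.5406 0.1899 0.2532] yaw_y -7.98 [-2.1e-03 -7.0e-04 -1.0e+00] [ 0.335  0.238  1.703 -0.     1.203  0.474] [-0.66 -1.7   0.17] [-0.02  0.12  0.05] 0.055223672561671544
```

View pics/side3.png

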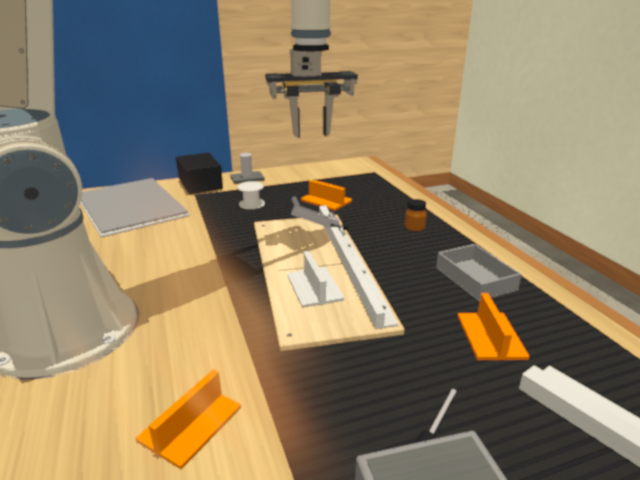

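```bash
python3 -m handwheel '[[[0,-0.5,4],[0,0,0],0.4],[[0,-1,8.5],[0,0,0],0.4],[[0,-1.5,13],[0,0,0],0.4],[[0,-2,17.5],[0,0,0],0.4],[[0,-2.5,22],[0,0,0],0.4],[[0,-3,26.5],[0,0,0],0.4],[[0,-3.5,31],[0,0,0],0.4],[[0,-3.5,34],[0,0,0],0.4]]'; python3 -m handwheel '[[[0,0,0],[0,0,0],0.4],[[0,0,0],[0,0,0],0.4],[[0,0,0],[0,0,0],0.4],[[0,0,0],[0,0,0],0.4],[[0,0,0],[0,0,0],0.4],[[0,0,0],[0,0,0],0.4],[[0,0,0],[0,0,0],0.4],[[0,0,0],[0,0,0],0.4]]'; python3 snap.py 4 wrist side scene
python3 - <<'E'
import cv2
a=cv2.imread('pics/scene4.png')[180:320,210:440];cv2.imwrite('pics/scene4c.png',cv2.resize(a,None,fx=3.45,fy=3.45,interpolation=cv2.INTER_CUBIC))
E
```

```text
t: 5.2
tcp_pos: [0.4577, -0.1439, 0.2536]
eef_rot: [-0.533, -0.464, 0.534, -0.463]
force: [1.1, 0.4, -0.2]
gripper_width: 0.0553
t: 6.0
tcp_pos: [0.4595, -0.1415, 0.2546]
eef_rot: [0.533, 0.464, -0.533, 0.464]
force: [-1.1, 0.4, 0.0]
gripper_width: 0.0551
6.15 [ 0.4594 -0.1417  0.2546] yaw_y -7.97 [ 1.e-04 -0.e+00 -1.e+00] [-0.302  0.085  1.885 -0.     1.171 -0.163] [-0.41 -1.15 -0.05] [-0.08  0.08 -0.04] 0.05488428425552185
```

View pics/wrist4.png

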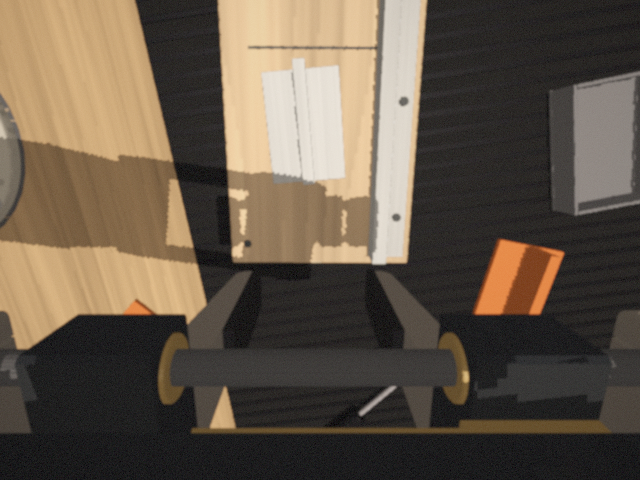

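View pics/scene4c.png

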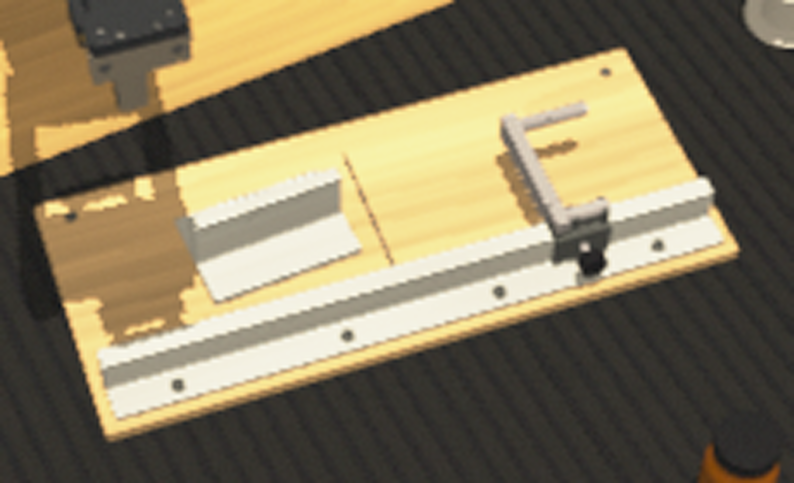

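```bash
python3 - <<'E'
import cv2
a=cv2.imread('pics/wrist4.png')[35:275,210:440];cv2.imwrite('pics/wrist4c.png',cv2.resize(a,None,fx=2.5,fy=2.5,interpolation=cv2.INTER_CUBIC))
E
```

```text
(no output)
```

View pics/wrist4c.png

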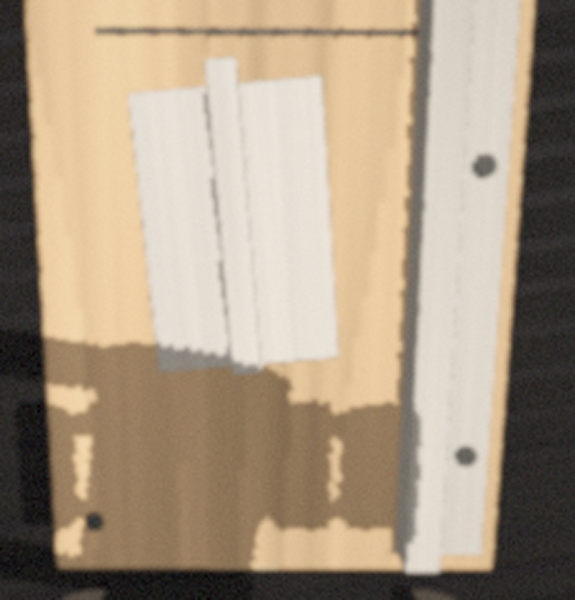

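```bash
python3 - <<'E'
from h import *
np.set_printoptions(precision=4,suppress=True)
w=cam('pics/wrist4.npz')
W=lambda x,y:(210+(x+.5)/2.5-.5,35+(y+.5)/2.5-.5)
a=np.radians(-8.22);R=np.array([[np.cos(a),-np.sin(a)],[np.sin(a),np.cos(a)]]);t=np.array([.5147,.0363])
f=lambda p,z:onz(w,W(*p),z)[:2]
yaw=lambda v:np.degrees(np.arctan2(-v[0],v[1]))
fl=[f(p,.02) for p in [(128,95),(322,77),(338,357),(160,370)]]
print('flange',np.array(fl),'center',np.mean(fl,0),'deck',R.T@(np.mean(fl,0)-t))
print('yaw L',yaw(fl[0]-fl[3]),'R',yaw(fl[1]-fl[2]), 'size',np.linalg.norm(fl[0]-fl[1]),np.linalg.norm(fl[0]-fl[3]))
wb=[f(p,.064) for p in [(206,58),(236,58),(264,367),(232,372)]]
print('web',np.array(wb),np.mean(wb,0),'deck',R.T@(np.mean(wb,0)-t),'yaw',yaw(wb[0]-wb[3]),yaw(wb[1]-wb[2]))
ft=f((404,574),.046),f((431,0),.046)
print('fence yaw',yaw(ft[1]-ft[0]),R.T@(ft[0]-t),R.T@(ft[1]-t))
d=f((58,570),.012),f((493,570),.012),f((24,0),.012);print('deck',[R.T@(x-t) for x in d],yaw(d[2]-d[0]))
E
```

```text
flange [[ 0.4258  0.0163]
 [ 0.5096  0.0117]
 [ 0.5026 -0.1073]
 [ 0.4198 -0.1017]] center [ 0.4645 -0.0452] deck [-0.0381 -0.0879]
yaw L -2.9383380224082956 R -3.3866348373735446 size 0.08394467007781113 0.11812476187948846
web [[ 0.4623  0.0153]
 [ 0.4736  0.0137]
 [ 0.4681 -0.1032]
 [ 0.4547 -0.1034]] [ 0.4647 -0.0444] deck [-0.0379 -0.087 ] yaw -3.6791367401446653 -2.694991757743581
fence yaw -8.156503958524837 [ 0.0394 -0.241 ] [ 0.0391 -0.0029]
deck [array([-0.129 , -0.2509]), array([ 0.0903, -0.2502]), array([-0.1296,  0.0064])] -8.0980635787011
```

```bash
python3 -m handwheel '[[[0,-0.1,-2],[-1,0,0],0.4],[[0,-0.3,-5],[-2,0,0],0.4],[[2,-0.5,-8],[-4,0,0],0.4],[[5,-0.83,-9.67],[-4.9,0,0],0.4],[[9,-0.83,-9.67],[-4.9,0,0],0.4],[[13,-0.83,-9.67],[-4.9,0,0],0.4],[[16,-0.83,-9.67],[-4.9,0,0],0.4],[[16,-0.83,-9.67],[-4.9,0,0],0.4]]'; python3 snap.py 5 wrist side scene
```

```text
t: 6.95
tcp_pos: [0.4618, -0.0445, 0.0915]
eef_rot: [-0.512, -0.488, 0.515, -0.485]
force: [-0.1, -0.6, 0.2]
gripper_width: 0.0552
7.1 [ 0.4655 -0.0449  0.0958] yaw_y -3.08 [ 1.2e-03 -1.0e-04 -1.0e+00] [-0.099  0.273  2.068  0.     0.8   -0.046] [ 0.35 -0.03  0.27] [-0.07  0.03 -0.02] 0.054996076855948615
```

View pics/wrist5.png

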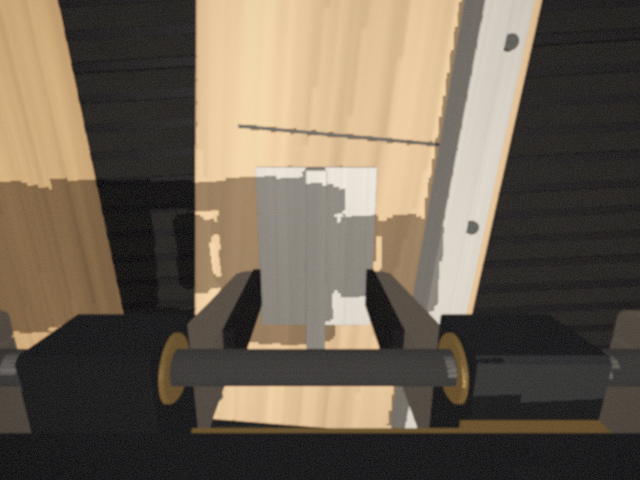

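View pics/side5.png

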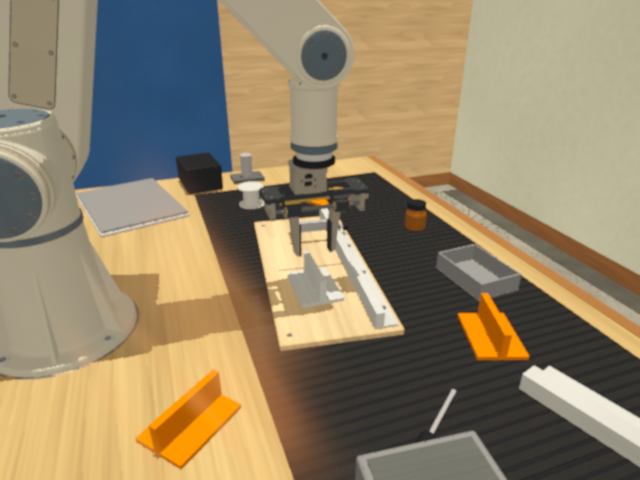

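```bash
python3 -m handwheel '[[[2,0,0],[0,0,0],0.4],[[4,0,0],[0,0,0],0.4],[[5.5,0,0],[0,0,0],0.4],[[6.5,0,0],[0,0,0],0.4],[[6.8,0,0],[0,0,0],0.4],[[6.8,0,0],[0,0,0],0.4],[[6.8,0,0],[0,0,0],0.6],[[6.8,0,0],[0,0,0],0.8]]' 12; python3 -m handwheel '[[[0,0,0],[0,0,0],1],[[0,0,0],[0,0,0],1],[[0,0,0],[0,0,0],1],[[0,0,0],[0,0,0],1],[[0,0,0],[0,0,0],1],[[0,0,0],[0,0,0],1],[[0,0,0],[0,0,0],1],[[0,0,0],[0,0,0],1]]' 12;python3 snap.py 6 side
```

```text
t: 7.9
tcp_pos: [0.4652, -0.0448, 0.0273]
eef_rot: [0.514, 0.486, -0.513, 0.487]
force: [0.0, -0.1, -0.4]
gripper_width: 0.0414
t: 8.7
tcp_pos: [0.4641, -0.0447, 0.0266]
eef_rot: [-0.513, -0.487, 0.513, -0.486]
force: [-3.4, -0.2, 4.6]
gripper_width: 0.0119
8.75 [ 0.4641 -0.0447  0.0266] yaw_y -3.07 [-9.e-04  1.e-04 -1.e+00] [-0.099  0.397  2.108 -0.     0.638 -0.046] [-4.44  0.7   6.18] [-0.03  0.54 -0.03] 0.011929947353347976
```

View pics/side6.png

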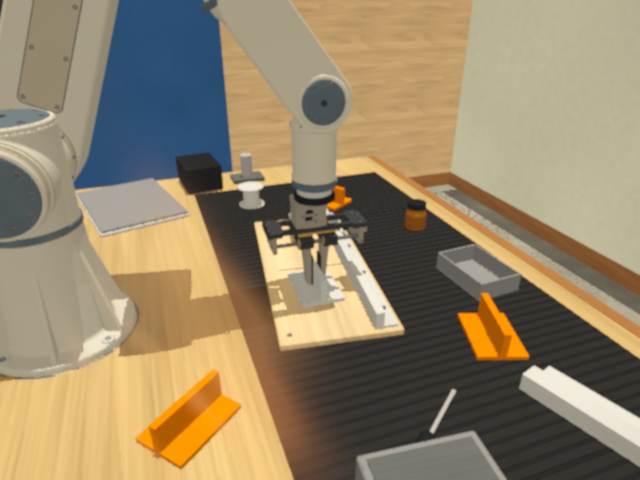

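```bash
python3 -m handwheel '[[[-0.05,0.3,-1],[0,0,0],1],[[-0.05,0.9,-2.7],[1,0,0],1],[[-0.05,1.5,-4.5],[2,0,0],1],[[-0.05,2.1,-6.3],[3,0,0],1],[[-0.05,2.7,-8.1],[4,0,0],1],[[-0.05,3.4,-9.9],[5.1,0,0],1],[[-0.05,4,-11.4],[5.1,0,0],1],[[-0.05,4.09,-11.88],[5.1,0,0],1]]' 12; python3 snap.py 7 wrist side scene
python3 - <<'E'
import cv2
a=cv2.imread('pics/scene7.png')[180:320,210:440];cv2.imwrite('pics/scene7c.png',cv2.resize(a,None,fx=3.45,fy=3.45,interpolation=cv2.INTER_CUBIC))
a=cv2.imread('pics/side7.png')[165:350,245:410];cv2.imwrite('pics/side7c.png',cv2.resize(a,None,fx=3.2,fy=3.2,interpolation=cv2.INTER_CUBIC))
E
```

```text
t: 9.55
tcp_pos: [0.5129, 0.0732, 0.027]
eef_rot: [0.534, 0.463, -0.534, 0.464]
force: [-0.3, -0.1, -3.7]
gripper_width: 0.0118
9.7 [0.5114 0.0717 0.0268] yaw_y -8.11 [-7.e-04 -2.e-04 -1.e+00] [ 0.136  0.451  2.002 -0.     0.689  0.278] [-0.08 -0.19 -3.58] [-0.05  0.13  0.04] 0.012212469880738255
```

View pics/wrist7.png

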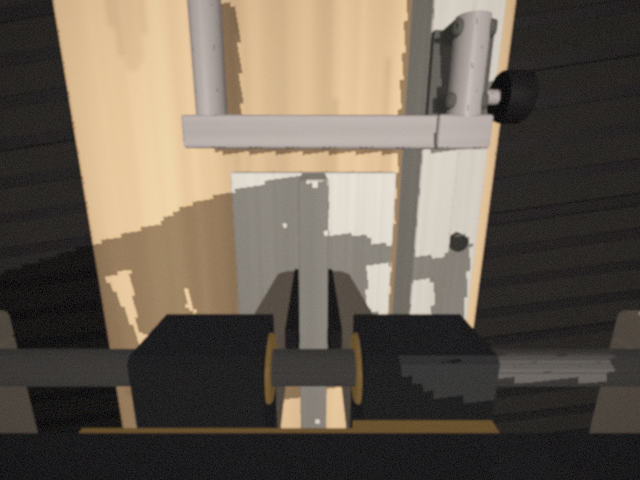

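View pics/scene7c.png

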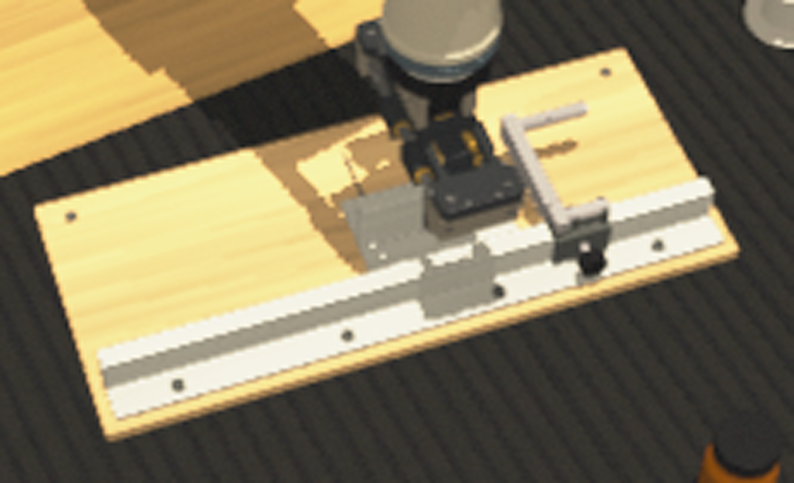

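View pics/side7c.png

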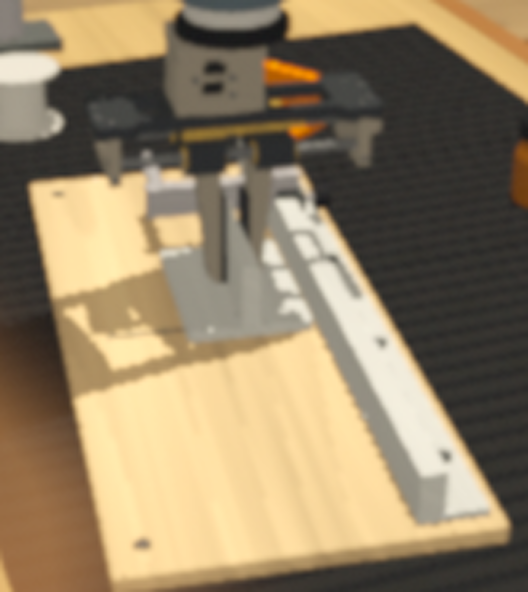

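```bash
python3 - <<'E'
from h import *
np.set_printoptions(precision=4,suppress=True)
w=cam('pics/wrist7.npz')
a=np.radians(-8.16);R=np.array([[np.cos(a),-np.sin(a)],[np.sin(a),np.cos(a)]]);t=np.array([.5147,.0363])
f=lambda p,z:R.T@(onz(w,p,z)[:2]-t)
for n,p,z in [('leaf L',(184,147),.064),('leaf R',(437,148),.064),('web end',(313,174),.064),('fl L far',(233,173),.020),('fl R far',(395,173),.020),('fl R near',(393,300),.020),('fence top edge far',(419,190),.046),('fence top edge near',(411,310),.046),('fence base',(402,160),.012),('fence base',(392,310),.012)]:print(n,f(p,z))
E
```

```text
leaf L [-0.0546  0.1079]
leaf R [0.0399 0.1075]
web end [-0.0065  0.098 ]
fl L far [-0.0469  0.0956]
fl R far [0.0351 0.0956]
fl R near [0.0382 0.026 ]
fence top edge far [0.0399 0.0899]
fence top edge near [0.0405 0.0327]
fence base [0.0403 0.1018]
fence base [0.04  0.016]
```

```bash
python3 -m handwheel '[[[0.03,0.05,0],[0,0,0],1],[[0.03,0.1,0],[0,0,0],1],[[0.03,0.15,0],[0,0,0],1],[[0.03,0.2,0],[0,0,0],1],[[0.03,0.2,0],[0,0,0],1],[[0.03,0.2,0],[0,0,0],1],[[0.03,0.2,0],[0,0,0],1],[[0.03,0.2,0],[0,0,0],1]]' 12; python3 snap.py 8
python3 -m handwheel '[[[0,0.005,0],[0,0,0],1],[[0,0.01,0],[0,0,0],1],[[0,0.02,0],[0,0,0],1],[[0,0.03,0],[0,0,0],1],[[0,0.04,0],[0,0,0],1],[[0,0.04,0],[0,0,0],1],[[0,0.04,0],[0,0,0],1],[[0,0.04,0],[0,0,0],1]]' 12; python3 snap.py 8 wrist
```

```text
t: 10.5
tcp_pos: [0.5138, 0.0714, 0.0268]
eef_rot: [-0.534, -0.463, 0.534, -0.463]
force: [0.4, 0.7, -2.6]
gripper_width: 0.0124
10.5 [0.5138 0.0714 0.0268] yaw_y -8.17 [-1.e-04 -0.e+00 -1.e+00] [ 0.135  0.454  1.997 -0.     0.69   0.278] [ 0.4   0.68 -2.63] [-0.06  0.05 -0.02] 0.012421765367787833
t: 11.3
tcp_pos: [0.5142, 0.0713, 0.0268]
eef_rot: [-0.534, -0.463, 0.534, -0.463]
force: [0.1, 1.3, -3.0]
gripper_width: 0.0121
11.35 [0.5142 0.0713 0.0268] yaw_y -8.17 [ 1.e-04  0.e+00 -1.e+00] [0.135 0.454 1.997 0.    0.691 0.278] [ 0.11  0.15 -3.4 ] [-0.07  0.02  0.02] 0.011964259494632284
```

View pics/wrist8.png

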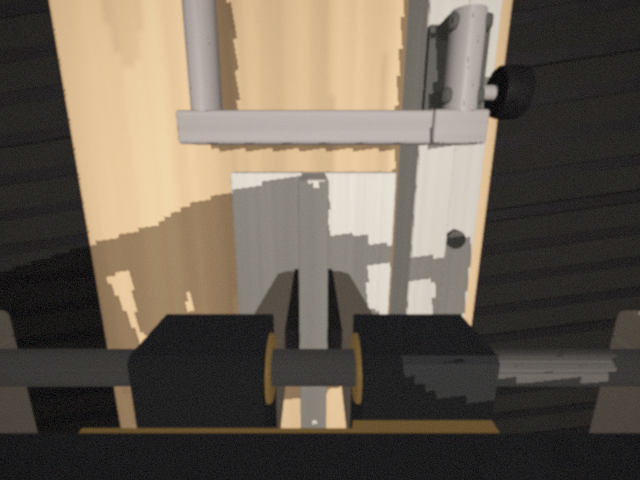

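```bash
python3 -m handwheel '[[[0.03,0,0],[0,0,0],1],[[0.05,0,0],[0,0,0],1],[[0.05,0.01,0],[0,0,0],1],[[0.05,0.02,0],[0,0,0],1],[[0.05,0.03,0],[0,0,0],1],[[0.05,0.04,0],[0,0,0],1],[[0.05,0.04,0],[0,0,0],1],[[0.05,0.04,0],[0,0,0],1]]' 12; python3 snap.py 9
python3 -m handwheel '[[[0,0.005,0],[0,0,0],1],[[0,0.01,0],[0,0,0],1],[[0,0.02,0],[0,0,0],1],[[0,0.03,0],[0,0,0],1],[[0,0.04,0],[0,0,0],1],[[0,0.04,0],[0,0,0],1],[[0,0.04,0],[0,0,0],1],[[0,0.04,0],[0,0,0],1]]' 12; python3 snap.py 9
```

```text
t: 12.15
tcp_pos: [0.5142, 0.0713, 0.0266]
eef_rot: [-0.534, -0.463, 0.535, -0.463]
force: [-3.8, -0.9, 6.8]
gripper_width: 0.0117
12.15 [0.5142 0.0713 0.0266] yaw_y -8.17 [-6.e-04  0.e+00 -1.e+00] [0.135 0.455 1.996 0.    0.691 0.277] [-3.8  -0.85  6.78] [-0.08  0.63  0.03] 0.01173233392655447
t: 12.95
tcp_pos: [0.5142, 0.0713, 0.0266]
eef_rot: [-0.534, -0.463, 0.535, -0.463]
force: [-5.4, 1.7, 8.0]
gripper_width: 0.0123
12.95 [0.5142 0.0713 0.0266] yaw_y -8.18 [-1.3e-03  1.0e-04 -1.0e+00] [0.135 0.455 1.996 0.    0.692 0.277] [-5.38  1.69  7.98] [ 0.01  0.84 -0.  ] 0.012324276585094295
```

```bash
python3 -m handwheel '[[[-0.02,0,0],[0,0,0],1],[[-0.03,0,0],[0,0,0],1],[[-0.03,0,0],[0,0,0],1],[[-0.03,0,0],[0,0,0],1],[[-0.03,0,0],[0,0,0],1],[[-0.03,0,0],[0,0,0],1],[[-0.03,0,0],[0,0,0],1],[[-0.03,0,0],[0,0,0],1]]' 12; python3 snap.py 9 wrist side; python3 - <<'E'
import cv2
a=cv2.imread('pics/wrist9.png')[120:330,220:430];cv2.imwrite('pics/wrist9c.png',cv2.resize(a,None,fx=2.8,fy=2.8,interpolation=cv2.INTER_CUBIC))
E
```

```text
t: 13.75
tcp_pos: [0.5143, 0.0713, 0.0266]
eef_rot: [-0.534, -0.463, 0.535, -0.463]
force: [-6.1, 1.5, 7.1]
gripper_width: 0.0116
13.85 [0.5143 0.0713 0.0266] yaw_y -8.18 [-1.3e-03  1.0e-04 -1.0e+00] [0.135 0.455 1.996 0.    0.692 0.277] [-6.1   1.35  4.61] [0.18 0.83 0.01] 0.011684954306787298
```

View pics/wrist9c.png

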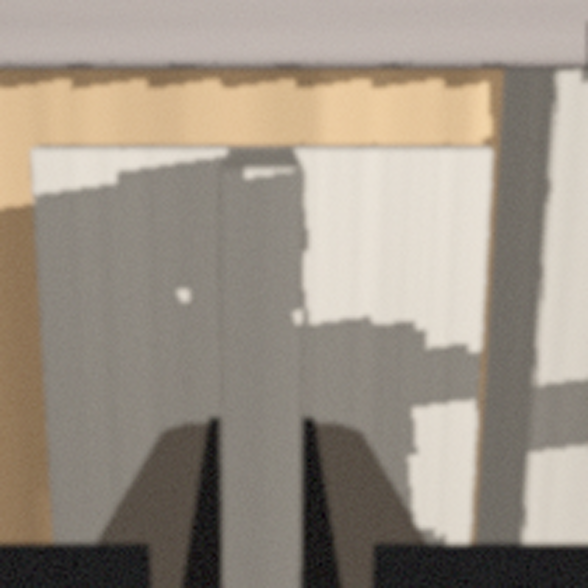

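```bash
python3 -m handwheel '[[[-0.01,0,0],[0,0,0],1],[[-0.02,0,0],[0,0,0],1],[[-0.03,0,0],[0,0,0],1],[[-0.03,0,0],[0,0,0],1],[[-0.03,0,0],[0,0,0],1],[[-0.03,0,0],[0,0,0],1],[[-0.03,0,0],[0,0,0],1],[[-0.03,0,0],[0,0,0],1]]' 12; python3 snap.py 10
```

```text
t: 14.65
tcp_pos: [0.515, 0.0712, 0.0269]
eef_rot: [0.534, 0.463, -0.534, 0.463]
force: [0.2, 0.2, -3.3]
gripper_width: 0.0122
14.65 [0.515  0.0712 0.0269] yaw_y -8.17 [ 0. -0. -1.] [ 0.134  0.455  1.995 -0.     0.692  0.277] [ 0.2   0.18 -3.32] [-0.06  0.02  0.03] 0.012189102471927346
```

```bash
python3 -m handwheel '[[[0,0.01,0],[0,0,0],1],[[0,0.02,0],[0,0,0],1],[[0,0.03,0],[0,0,0],1],[[0,0.04,0],[0,0,0],1],[[0,0.04,0],[0,0,0],1],[[0,0.04,0],[0,0,0],1],[[0,0.04,0],[0,0,0],1],[[0,0.04,0],[0,0,0],1]]' 12; python3 snap.py 11;python3 -m handwheel '[[[0,0.01,0],[0,0,0],1],[[0,0.02,0],[0,0,0],1],[[0,0.03,0],[0,0,0],1],[[0,0.04,0],[0,0,0],1],[[0,0.04,0],[0,0,0],1],[[0,0.04,0],[0,0,0],1],[[0,0.04,0],[0,0,0],1],[[0,0.04,0],[0,0,0],1]]' 12; python3 snap.py 11
```

```text
t: 15.45
tcp_pos: [0.5154, 0.0712, 0.0269]
eef_rot: [-0.534, -0.463, 0.534, -0.463]
force: [0.8, -0.0, -3.8]
gripper_width: 0.0121
15.45 [0.5154 0.0712 0.0269] yaw_y -8.17 [-1.e-04 -0.e+00 -1.e+00] [0.134 0.455 1.994 0.    0.692 0.277] [ 0.76 -0.04 -3.79] [-0.04  0.04 -0.01] 0.012063040435846844
t: 16.25
tcp_pos: [0.5158, 0.0711, 0.0269]
eef_rot: [0.534, 0.463, -0.534, 0.463]
force: [0.4, -0.7, -3.4]
gripper_width: 0.0118
16.25 [0.5158 0.0711 0.0269] yaw_y -8.17 [ 0.  0. -1.] [0.134 0.456 1.993 0.    0.692 0.277] [ 0.45 -0.7  -3.45] [-0.1   0.06  0.03] 0.011848435326007194
```

```bash
python3 -m handwheel '[[[0,0.01,-0.1],[0,0,0],1],[[0,0.02,-0.2],[0,0,0],1],[[0,0.03,-0.35],[0,0,0],1],[[0,0.04,-0.5],[0,0,0],1],[[0,0.04,-0.5],[0,0,0],1],[[0,0.04,-0.5],[0,0,0],1],[[0,0.04,-0.5],[0,0,0],1],[[0,0.04,-0.5],[0,0,0],1]]' 12; python3 snap.py 11;python3 -m handwheel '[[[0,0.01,0],[0,0,0],1],[[0,0.02,0],[0,0,0],1],[[0,0.03,0],[0,0,0],1],[[0,0.04,0],[0,0,0],1],[[0,0.04,0],[0,0,0],1],[[0,0.04,0],[0,0,0],1],[[0,0.04,0],[0,0,0],1],[[0,0.04,0],[0,0,0],1]]' 12; python3 snap.py 12 wrist;  python3 - <<'E'
import cv2
a=cv2.imread('pics/wrist12.png')[120:330,220:430];cv2.imwrite('pics/wrist12c.png',cv2.resize(a,None,fx=2.8,fy=2.8,interpolation=cv2.INTER_CUBIC))
E
```

```text
t: 17.05
tcp_pos: [0.5169, 0.076, 0.0269]
eef_rot: [-0.534, -0.463, 0.534, -0.463]
force: [0.6, -0.6, -2.7]
gripper_width: 0.0121
17.05 [0.5169 0.076  0.0269] yaw_y -8.17 [ 0. -0. -1.] [ 0.143  0.458  1.989 -0.     0.694  0.286] [ 0.62 -0.65 -2.67] [-0.07  0.1  -0.  ] 0.012078639015502867
t: 17.85
tcp_pos: [0.5173, 0.076, 0.0269]
eef_rot: [-0.534, -0.463, 0.534, -0.463]
force: [-0.2, 0.2, -3.3]
gripper_width: 0.0117
17.9 [0.5173 0.0759 0.0269] yaw_y -8.17 [-0. -0. -1.] [0.143 0.458 1.989 0.    0.695 0.286] [ 0.28 -0.52 -3.18] [-0.08  0.08  0.  ] 0.01166961526496316
```

View pics/wrist12c.png

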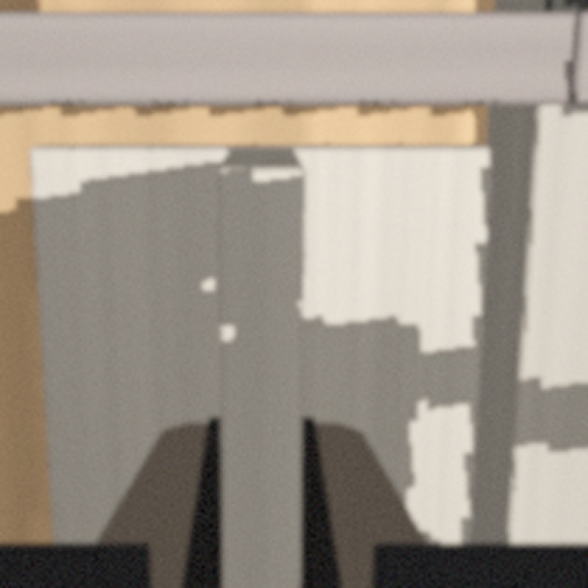

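```bash
python3 -m handwheel '[[[0,0.005,0],[0,0,0],1],[[0,0.01,0],[0,0,0],1],[[0,0.02,0],[0,0,0],1],[[0,0.03,0],[0,0,0],1],[[0,0.03,0],[0,0,0],1],[[0,0.03,0],[0,0,0],1],[[0,0.03,0],[0,0,0],1],[[0,0.03,0],[0,0,0],1]]' 12; python3 snap.py 11;python3 -m handwheel '[[[0,0.01,0],[0,0,0],1],[[0,0.02,0],[0,0,0],1],[[0,0.03,0],[0,0,0],1],[[0,0.03,0],[0,0,0],1],[[0,0.03,0],[0,0,0],1],[[0,0.03,0],[0,0,0],1],[[0,0.03,0],[0,0,0],1],[[0,0.03,0],[0,0,0],1]]' 12; python3 snap.py 12
```

```text
t: 18.7
tcp_pos: [0.5174, 0.0759, 0.0268]
eef_rot: [-0.534, -0.463, 0.534, -0.463]
force: [-0.8, 0.5, -2.6]
gripper_width: 0.0119
18.7 [0.5174 0.0759 0.0268] yaw_y -8.17 [-3.e-04 -0.e+00 -1.e+00] [ 0.143  0.459  1.988 -0.     0.695  0.285] [-0.81  0.54 -2.64] [-0.    0.3   0.04] 0.01187854884727063
t: 19.5
tcp_pos: [0.5174, 0.0759, 0.0268]
eef_rot: [-0.534, -0.463, 0.535, -0.463]
force: [-4.2, 2.1, 0.4]
gripper_width: 0.0118
19.5 [0.5174 0.0759 0.0268] yaw_y -8.18 [-8.e-04  0.e+00 -1.e+00] [0.143 0.459 1.988 0.    0.696 0.285] [-4.23  2.11  0.44] [ 0.22  0.89 -0.02] 0.011763192118819252
```

```bash
python3 -m handwheel '[[[0,-0.02,0],[0,0,0],1],[[0,-0.05,0],[0,0,0],1],[[0,-0.06,-0.1],[0,0,0],1],[[0,-0.06,-0.2],[0,0,0],1],[[0,-0.06,-0.3],[0,0,0],1],[[0,-0.06,-0.3],[0,0,0],1],[[0,-0.06,-0.3],[0,0,0],1],[[0,-0.06,-0.3],[0,0,0],1]]' 12; python3 snap.py 13 wrist;  python3 - <<'E'
import cv2
a=cv2.imread('pics/wrist13.png')[110:320,220:430];cv2.imwrite('pics/wrist13c.png',cv2.resize(a,None,fx=2.8,fy=2.8,interpolation=cv2.INTER_CUBIC))
E
```

```text
t: 20.3
tcp_pos: [0.5179, 0.079, 0.0269]
eef_rot: [0.534, 0.463, -0.534, 0.463]
force: [-1.3, -0.0, -4.9]
gripper_width: 0.0118
20.35 [0.5179 0.079  0.0269] yaw_y -8.17 [ 3.e-04  1.e-04 -1.e+00] [0.148 0.459 1.987 0.    0.695 0.291] [-1.61 -0.39 -5.  ] [-0.07  0.48  0.  ] 0.011974512896210031
```

View pics/wrist13c.png

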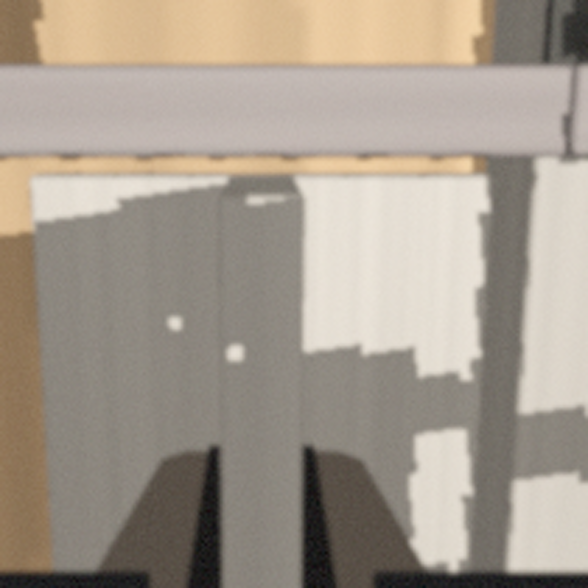

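```bash
python3 - <<'E'
from h import *
np.set_printoptions(precision=4,suppress=True)
w=cam('pics/wrist13.npz')
a=np.radians(-8.16);R=np.array([[np.cos(a),-np.sin(a)],[np.sin(a),np.cos(a)]]);t=np.array([.5147,.0363])
f=lambda x,y,z:R.T@(onz(w,(220+(x+.5)/2.8-.5,110+(y+.5)/2.8-.5),z)[:2]-t)
print('leaf',f(260,155,.064),f(260,155,.04),'web top',f(260,195,.064),f(260,178,.064),f(260,178,.02),'flange',f(100,176,.02))
E
```

```text
leaf [-0.0024  0.1078] [-0.0024  0.1068] web top [-0.0024  0.1024] [-0.0024  0.1047] [-0.0024  0.1019] flange [-0.0313  0.1023]
```

```bash
python3 -m handwheel '[[[0,-0.02,-0.05],[0,0,0],1],[[0,-0.02,-0.1],[0,0,0],1],[[0,-0.02,-0.2],[0,0,0],1],[[0,-0.02,-0.3],[0,0,0],1],[[0,-0.02,-0.35],[0,0,0],1],[[0,-0.02,-0.35],[0,0,0],1],[[0,-0.02,-0.35],[0,0,0],1],[[0,-0.02,-0.35],[0,0,0],1]]' 12; python3 snap.py 14; python3 -m handwheel '[[[0,0,-0.01],[0,0,0],1],[[0,0,-0.02],[0,0,0],1],[[0,0,-0.03],[0,0,0],1],[[0,0,-0.03],[0,0,0],1],[[0,0,-0.03],[0,0,0],1],[[0,0,-0.03],[0,0,0],1],[[0,0,-0.03],[0,0,0],1],[[0,0,-0.03],[0,0,0],1]]' 12; python3 snap.py 14
```

```text
t: 21.15
tcp_pos: [0.5182, 0.0824, 0.027]
eef_rot: [0.534, 0.463, -0.534, 0.463]
force: [-0.2, -0.6, -3.4]
gripper_width: 0.0122
21.15 [0.5182 0.0824 0.027 ] yaw_y -8.17 [ 4.e-04  1.e-04 -1.e+00] [0.155 0.46  1.985 0.    0.696 0.298] [-0.2  -0.59 -3.36] [-0.01  0.07  0.  ] 0.012224291834663188
t: 21.95
tcp_pos: [0.5181, 0.0827, 0.0269]
eef_rot: [-0.534, -0.463, 0.534, -0.463]
force: [-0.8, -0.4, -4.4]
gripper_width: 0.0119
21.95 [0.5181 0.0827 0.0269] yaw_y -8.17 [-0. -0. -1.] [ 0.155  0.46   1.985 -0.     0.697  0.298] [-0.76 -0.37 -4.42] [-0.07  0.09  0.02] 0.011917105420925106
```

```bash
for i in 1; do python3 -m handwheel '[[[0,0,-0.01],[0,0,0],1],[[0,0,-0.02],[0,0,0],1],[[0,0,-0.03],[0,0,0],1],[[0,0,-0.04],[0,0,0],1],[[0,0,-0.04],[0,0,0],1],[[0,0,-0.04],[0,0,0],1],[[0,0,-0.04],[0,0,0],1],[[0,0,-0.04],[0,0,0],1]]' 12; done; python3 snap.py 14;  python3 -m handwheel '[[[0,0,-0.01],[0,0,0],1],[[0,0,-0.02],[0,0,0],1],[[0,0,-0.03],[0,0,0],1],[[0,0,-0.04],[0,0,0],1],[[0,0,-0.04],[0,0,0],1],[[0,0,-0.04],[0,0,0],1],[[0,0,-0.04],[0,0,0],1],[[0,0,-0.04],[0,0,0],1]]' 12;  python3 snap.py 15 wrist;  python3 - <<'E'
import cv2
a=cv2.imread('pics/wrist15.png')[110:320,220:430];cv2.imwrite('pics/wrist15c.png',cv2.resize(a,None,fx=2.8,fy=2.8,interpolation=cv2.INTER_CUBIC))
E
```

```text
t: 22.75
tcp_pos: [0.5181, 0.0831, 0.0269]
eef_rot: [0.534, 0.463, -0.534, 0.463]
force: [-0.0, 0.4, -2.9]
gripper_width: 0.0119
22.75 [0.5181 0.0831 0.0269] yaw_y -8.17 [ 0.  0. -1.] [0.156 0.46  1.984 0.    0.697 0.299] [-0.05  0.42 -2.94] [-0.07  0.1  -0.03] 0.011940286785743173
t: 23.55
tcp_pos: [0.5182, 0.0835, 0.0269]
eef_rot: [-0.534, -0.463, 0.534, -0.463]
force: [-0.4, 0.1, -3.7]
gripper_width: 0.0123
23.6 [0.5182 0.0835 0.0269] yaw_y -8.17 [ 0. -0. -1.] [ 0.157  0.461  1.984 -0.     0.697  0.3  ] [ 0.05 -0.07 -3.46] [-0.12  0.11 -0.06] 0.01196783244257469
```

View pics/wrist15c.png

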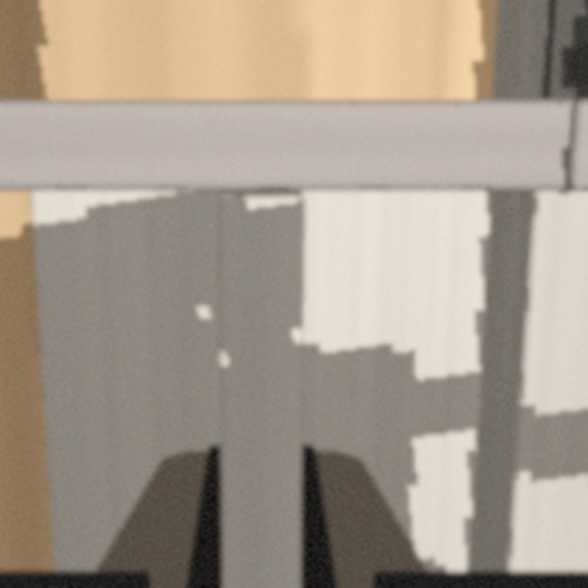

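```bash
python3 -m handwheel '[[[0,0,-0.01],[0,0,0],1],[[0,0,-0.02],[0,0,0],1],[[0,0,-0.03],[0,0,0],1],[[0,0,-0.04],[0,0,0],1],[[0,0,-0.05],[0,0,0],1],[[0,0,-0.05],[0,0,0],1],[[0,0,-0.05],[0,0,0],1],[[0,0,-0.05],[0,0,0],1]]' 12; python3 snap.py 14;  python3 -m handwheel '[[[0,0,-0.01],[0,0,0],1],[[0,0,-0.02],[0,0,0],1],[[0,0,-0.03],[0,0,0],1],[[0,0,-0.03],[0,0,0],1],[[0,0,-0.03],[0,0,0],1],[[0,0,-0.03],[0,0,0],1],[[0,0,-0.03],[0,0,0],1],[[0,0,-0.03],[0,0,0],1]]' 12;  python3 snap.py 15
```

```text
t: 24.4
tcp_pos: [0.5183, 0.084, 0.0269]
eef_rot: [0.534, 0.463, -0.534, 0.463]
force: [-0.5, 0.7, -3.9]
gripper_width: 0.0117
24.4 [0.5183 0.084  0.0269] yaw_y -8.18 [ 0.  0. -1.] [0.158 0.461 1.984 0.    0.697 0.3  ] [-0.48  0.71 -3.89] [-0.08  0.1   0.06] 0.011669775997063075
t: 25.2
tcp_pos: [0.5182, 0.0841, 0.0269]
eef_rot: [-0.534, -0.463, 0.534, -0.463]
force: [0.1, -3.8, -3.3]
gripper_width: 0.012
25.2 [0.5182 0.0841 0.0269] yaw_y -8.17 [-1.e-04 -2.e-04 -1.e+00] [ 0.158  0.461  1.984 -0.     0.697  0.301] [ 0.11 -3.82 -3.3 ] [-0.64  0.09 -0.03] 0.012006910094109695
```

```bash
python3 -m handwheel '[[[0,0.01,0],[0,0,0],1],[[0,0.02,0],[0,0,0],1],[[0,0.03,0],[0,0,0],1],[[0,0.04,0],[0,0,0],1],[[0,0.05,0],[0,0,0],1],[[0,0.05,0],[0,0,0],1],[[0,0.05,0],[0,0,0],1],[[0,0.05,0],[0,0,0],1]]' 12; python3 snap.py 14
```

```text
t: 26.0
tcp_pos: [0.5184, 0.0841, 0.0268]
eef_rot: [-0.534, -0.463, 0.535, -0.463]
force: [-3.5, -4.1, -0.9]
gripper_width: 0.012
26.0 [0.5184 0.0841 0.0268] yaw_y -8.16 [-7.e-04 -2.e-04 -1.e+00] [ 0.158  0.461  1.983 -0.     0.698  0.301] [-3.54 -4.13 -0.85] [-0.58  0.53  0.14] 0.012024814867108125
```

```bash
python3 -m handwheel '[[[0,0.01,0],[0,0,0],1],[[0,0.02,0],[0,0,0],1],[[0,0.02,0],[0,0,0],1],[[0,0.02,0],[0,0,0],1],[[0,0.02,0],[0,0,0],1],[[0,0.02,0],[0,0,0],1],[[0,0.02,0],[0,0,0],1],[[0,0.02,0],[0,0,0],1]]' 12; python3 snap.py 16 wrist side scene; python3 - <<'E'
import cv2
a=cv2.imread('pics/wrist16.png')[110:320,220:430];a=cv2.resize(a,None,fx=2.8,fy=2.8,interpolation=cv2.INTER_CUBIC);cv2.imwrite('pics/wrist16c.png',a)
E
```

```text
t: 26.8
tcp_pos: [0.5185, 0.0841, 0.0268]
eef_rot: [-0.534, -0.463, 0.535, -0.463]
force: [-3.9, -3.9, -0.2]
gripper_width: 0.0119
26.95 [0.5185 0.0841 0.0268] yaw_y -8.16 [-8.e-04 -1.e-04 -1.e+00] [ 0.158  0.462  1.983 -0.     0.698  0.301] [-3.23 -5.25 -1.06] [-0.63  0.59  0.08] 0.01187317755930229
```

View pics/wrist16c.png

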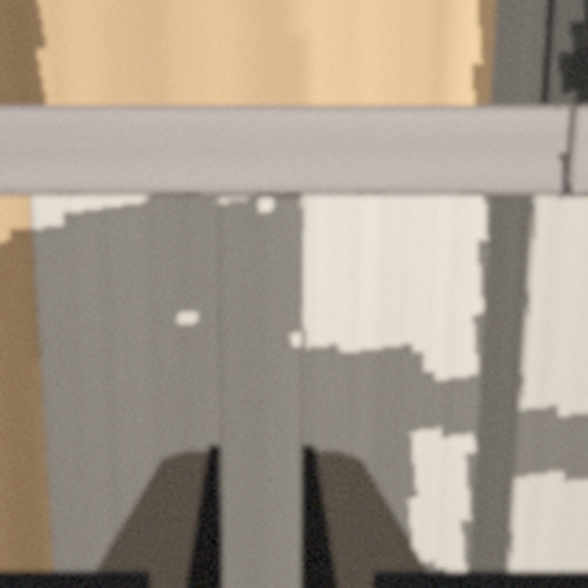

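```bash
python3 -m handwheel '[[[0,0.01,0],[0,0,0],1],[[0,0.02,0],[0,0,0],1],[[0,0.03,0],[0,0,0],1],[[0,0.03,0],[0,0,0],1],[[0,0.03,0],[0,0,0],1],[[0,0.03,0],[0,0,0],1],[[0,0.03,0],[0,0,0],1],[[0,0.03,0],[0,0,0],1]]' 12; python3 snap.py 17;python3 -m handwheel '[[[-0.01,0,0],[0,0,0],1],[[-0.02,0,0],[0,0,0],1],[[-0.02,0,0],[0,0,0],1],[[-0.02,0,0],[0,0,0],1],[[-0.02,0,0],[0,0,0],1],[[-0.02,0,0],[0,0,0],1],[[-0.02,0,0],[0,0,0],1],[[-0.02,0,0],[0,0,0],1]]' 12; python3 snap.py 17
```

```text
t: 27.75
tcp_pos: [0.5186, 0.0841, 0.0267]
eef_rot: [-0.534, -0.463, 0.535, -0.463]
force: [-4.6, -3.3, -1.3]
gripper_width: 0.0117
27.75 [0.5186 0.0841 0.0267] yaw_y -8.17 [-1.3e-03 -1.0e-04 -1.0e+00] [0.158 0.462 1.982 0.    0.699 0.3  ] [-4.57 -3.26 -1.25] [-0.56  0.66  0.1 ] 0.011690596643387114
t: 28.55
tcp_pos: [0.5185, 0.0841, 0.0267]
eef_rot: [-0.534, -0.463, 0.535, -0.463]
force: [-3.7, -2.8, -4.9]
gripper_width: 0.012
28.55 [0.5185 0.0841 0.0267] yaw_y -8.17 [-1.4e-03 -2.0e-04 -1.0e+00] [0.158 0.462 1.982 0.    0.699 0.3  ] [-3.65 -2.85 -4.93] [-0.64  0.84  0.14] 0.011990855071074877
```

```bash
python3 -m handwheel '[[[0,-0.02,0.01],[0,0,0],1],[[0.01,-0.03,0.02],[0,0,0],1],[[0.01,-0.03,0.02],[0,0,0],1],[[0.01,-0.03,0.02],[0,0,0],0.95],[[0.01,-0.03,0.02],[0,0,0],0.85],[[0.01,-0.03,0.02],[0,0,0],0.75],[[0.01,-0.03,0.02],[0,0,0],0.75],[[0.01,-0.03,0.02],[0,0,0],0.75]]' 12; python3 snap.py 18 wrist; python3 - <<'E'
import cv2
a=cv2.imread('pics/wrist18.png')[110:320,220:430];a=cv2.resize(a,None,fx=2.8,fy=2.8,interpolation=cv2.INTER_CUBIC);cv2.imwrite('pics/wrist18c.png',a)
E
```

```text
t: 29.35
tcp_pos: [0.5202, 0.0842, 0.0276]
eef_rot: [0.535, 0.463, -0.534, 0.463]
force: [0.0, 0.0, 1.0]
gripper_width: 0.0231
29.4 [0.5199 0.0842 0.0274] yaw_y -8.17 [ 1.7e-03  3.0e-04 -1.0e+00] [0.158 0.461 1.982 0.    0.697 0.3  ] [-1.18 -0.28  0.06] [-0.05  0.01  0.04] 0.022764239285715745
```

View pics/wrist18c.png

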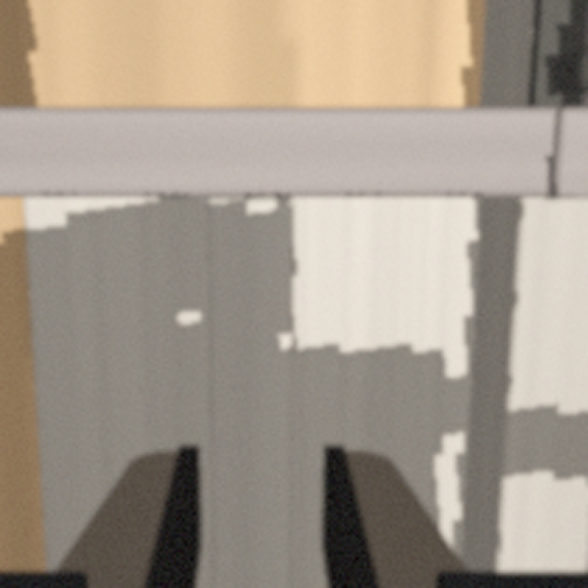

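```bash
python3 -m handwheel '[[[0,-0.1,0],[0,0,0],0.75],[[0,-0.18,0],[0,0,0],0.75],[[-0.5,-0.18,0],[0,0,0],0.75],[[-2,-0.18,0],[0,0,0],0.75],[[-4,-0.18,0],[0,0,0],0.75],[[-7,-0.18,0],[0,0,0],0.75],[[-10,-0.18,0],[0,0,0],0.75],[[-12,-0.18,0],[0,0,0],0.75]]' 12; python3 snap.py 19 wrist scene side
```

```text
t: 30.2
tcp_pos: [0.5179, 0.0843, 0.1494]
eef_rot: [0.535, 0.463, -0.534, 0.464]
force: [0.6, -0.3, -0.2]
gripper_width: 0.0231
30.35 [0.5181 0.0844 0.1484] yaw_y -8.17 [ 3.1e-03  5.0e-04 -1.0e+00] [0.159 0.274 1.912 0.    0.952 0.301] [-0.55 -0.02  0.52] [-0.08  0.09 -0.03] 0.023089679420791685
```

View pics/wrist19.png

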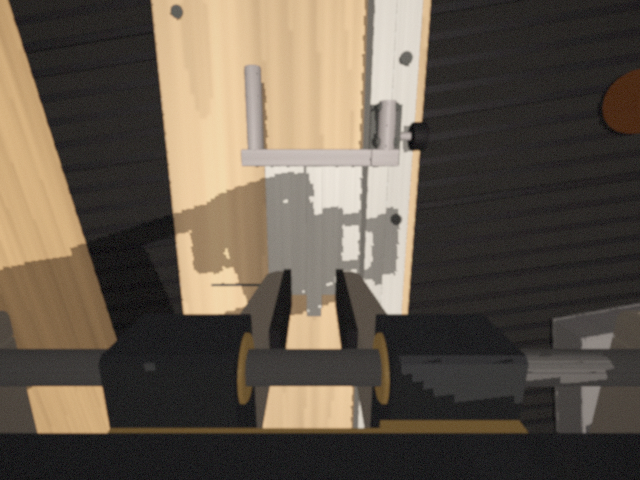

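```bash
python3 - <<'E'
from h import *
np.set_printoptions(precision=4,suppress=True)
w=cam('pics/wrist19.npz')
a=np.radians(-8.17);R=np.array([[np.cos(a),-np.sin(a)],[np.sin(a),np.cos(a)]])
T=np.array([.5181,.0844])
f=lambda x,y,z:R.T@(onz(w,(x,y),z)[:2]-T)*1000
print('rel tool mm (deck axes): pin end',f(253,67,.058),'root',f(256.5,150,.058),'leaf',f(320,165,.064),'fl left',f(267,200,.02),f(362,200,.02),'web end near',f(314,313,.064))
E
```

```text
rel tool mm (deck axes): pin end [-40.8627 126.5049] root [-40.7814  70.6834] leaf [ 5.8044 60.0715] fl left [-39.3244  28.5023] [43.6029 28.3669] web end near [  1.3892 -57.3853]
```

```bash
python3 -m handwheel '[[[0,-0.8,-2.2],[0,0,0],0.6],[[0,-1.6,-4.4],[0,0,0],0.5],[[0,-2.4,-6.6],[0,0,0],0.5],[[0,-3.2,-8.8],[0,0,0],0.5],[[0,-4.1,-10.8],[0,0,0],0.5],[[2,-4.1,-10.8],[0,0,0],0.5],[[4.5,-4.1,-10.8],[0,0,0],0.5],[[4.5,-4.1,-10.8],[0,0,0],0.5]]' 12; python3 snap.py 20 wrist side
```

```text
t: 31.15
tcp_pos: [0.4889, 0.196, 0.0983]
eef_rot: [-0.532, -0.464, 0.537, -0.462]
force: [-1.1, -0.7, 0.2]
gripper_width: 0.046
31.25 [0.4911 0.1966 0.1012] yaw_y -8.17 [-0.0025 -0.001  -1.    ] [ 0.378  0.349  1.935 -0.     0.861  0.521] [-0.21  0.04  0.54] [-0.1   0.06 -0.04] 0.04603707760336281
```

View pics/wrist20.png

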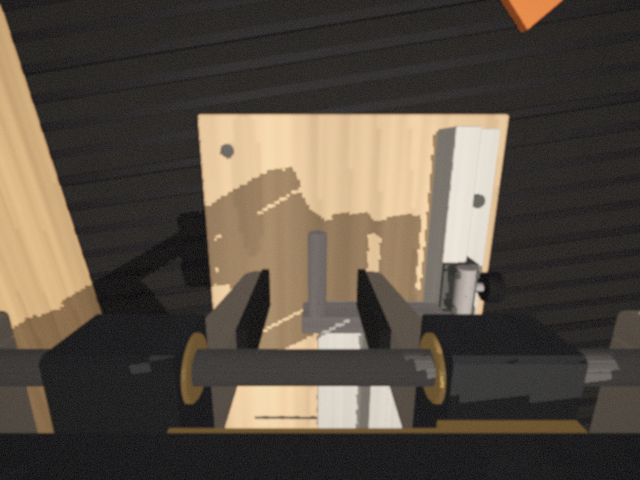

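View pics/side20.png

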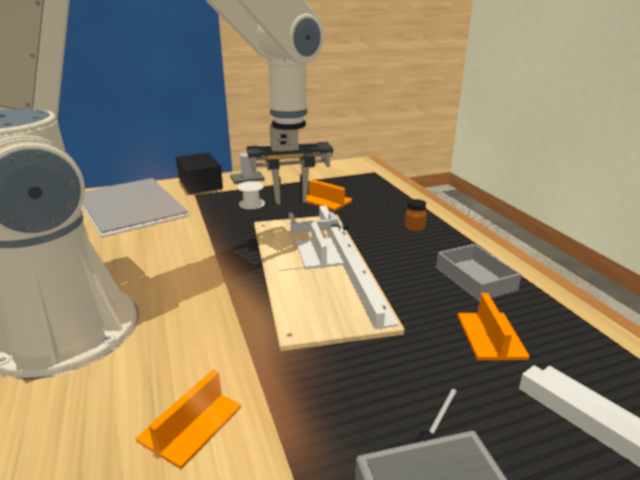

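```bash
python3 -m handwheel '[[[2,0,0],[0,0,0],0.5],[[4,0,0],[0,0,0],0.5],[[5.5,0,0],[0,0,0],0.5],[[6.3,0,0],[0,0,0],0.5],[[6.3,0,0],[0,0,0],0.5],[[6.3,0,0],[0,0,0],0.8],[[6.3,0,0],[0,0,0],1],[[6.3,0,0],[0,0,0],1]]' 15; python3 -m handwheel '[[[0,0,0],[0,0,0],1],[[0,0,0],[0,0,0],1],[[0,0,0],[0,0,0],1],[[0,0,0],[0,0,0],1],[[0,0,0],[0,0,0],1],[[0,0,0],[0,0,0],1],[[0,0,0],[0,0,0],1],[[0,0,0],[0,0,0],1]]' 15; python3 snap.py 21 wrist side
```

```text
t: 32.05
tcp_pos: [0.4925, 0.1972, 0.0398]
eef_rot: [0.535, 0.463, -0.534, 0.463]
force: [-0.4, -0.2, 0.8]
gripper_width: 0.0241
t: 32.85
tcp_pos: [0.4914, 0.1971, 0.0392]
eef_rot: [-0.534, -0.463, 0.535, -0.463]
force: [-2.7, 1.7, 5.8]
gripper_width: 0.0117
32.95 [0.4915 0.1971 0.0393] yaw_y -8.18 [-8.e-04  1.e-04 -1.e+00] [3.780e-01 4.450e-01 1.969e+00 1.000e-03 7.280e-01 5.210e-01] [-3.45  0.94  5.67] [ 0.23  0.77 -0.07] 0.011285617686345555
```

View pics/wrist21.png

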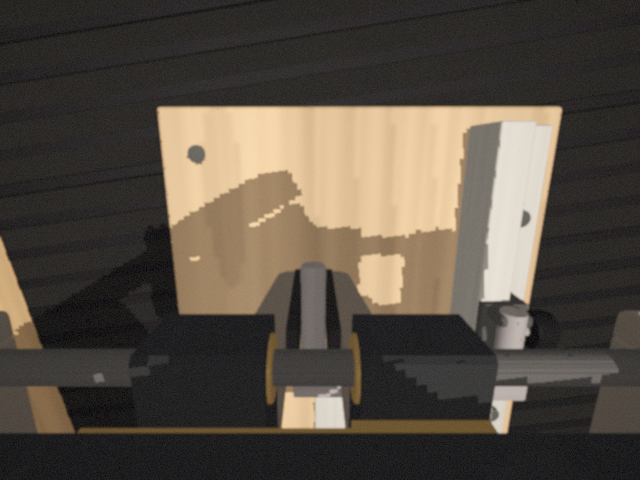

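View pics/side21.png

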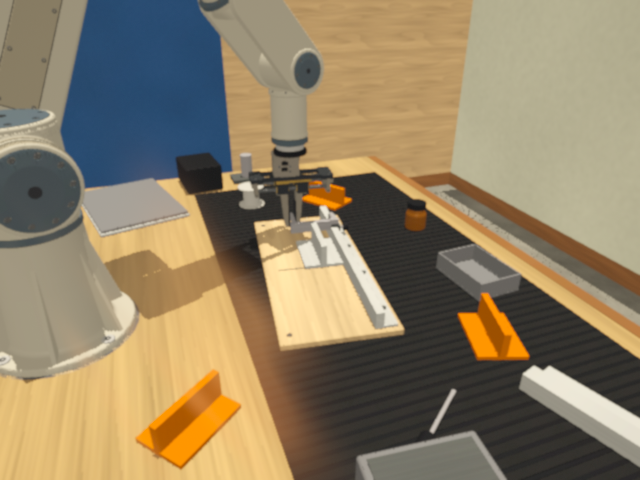

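```bash
python3 -m handwheel '[[[-0.57,0.02,0],[0,0,0],1],[[-1.51,0.12,0],[0,0,0],1],[[-2.63,0.37,0],[0,0,0],1],[[-3.7,0.75,0],[0,0,0],1],[[-4.72,1.26,0],[0,0,0],1],[[-5.67,1.88,0],[0,0,0],1],[[-6.54,2.61,0],[0,0,0],1],[[-7.32,3.45,0],[0,0,0],1]]' 20; python3 snap.py 22 wrist side
```

```text
t: 33.75
tcp_pos: [0.5216, 0.1927, 0.1133]
eef_rot: [-0.532, -0.465, 0.537, -0.461]
force: [-20.7, 8.3, 17.9]
gripper_width: 0.0116
33.85 [0.5228 0.1926 0.1145] yaw_y -8.24 [-7.1e-03  7.0e-04 -1.0e+00] [0.348 0.37  1.862 0.004 0.916 0.49 ] [-21.2    7.77  20.16] [ 1.13  4.09 -0.08] 0.010673880330898316
```

View pics/side22.png

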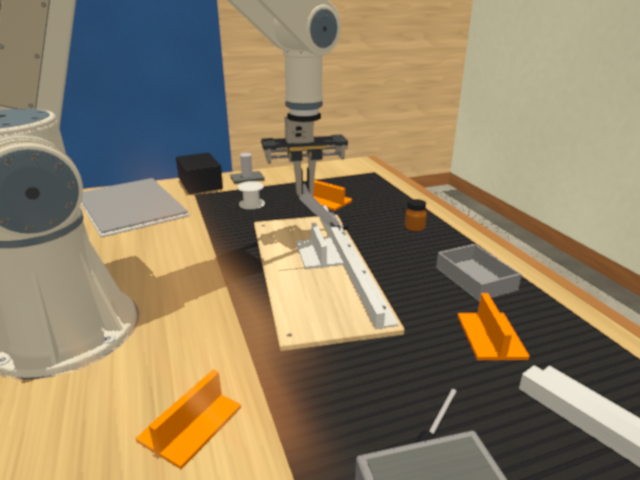

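```bash
python3 -m handwheel '[[[-0.78,0.85,0],[0,0,0],1],[[-1.39,1.94,0],[0,0,0],1],[[-1.85,3.1,0],[0,0,0],1],[[-2.15,4.32,0],[0,0,0],1],[[-2.3,5.56,0],[0,0,0],1],[[-2.29,6.72,0],[0,0,0],1],[[-2.16,7.77,0],[0,0,0],1],[[-1.96,8.61,0],[0,0,0],1]]' 20; python3 snap.py 23 wrist side
```

```text
t: 34.65
tcp_pos: [0.6123, 0.1794, 0.1316]
eef_rot: [0.534, 0.463, -0.534, 0.463]
force: [-1.8, -0.2, 1.2]
gripper_width: 0.0109
34.75 [0.6128 0.1794 0.1314] yaw_y -8.2 [ 1.1e-03 -3.0e-04 -1.0e+00] [ 2.830e-01  4.580e-01  1.675e+00 -1.000e-03  1.008e+00  4.260e-01] [ 0.52 -0.68  3.11] [-0.34  0.13 -0.06] 0.01094478836909879
```

View pics/side23.png

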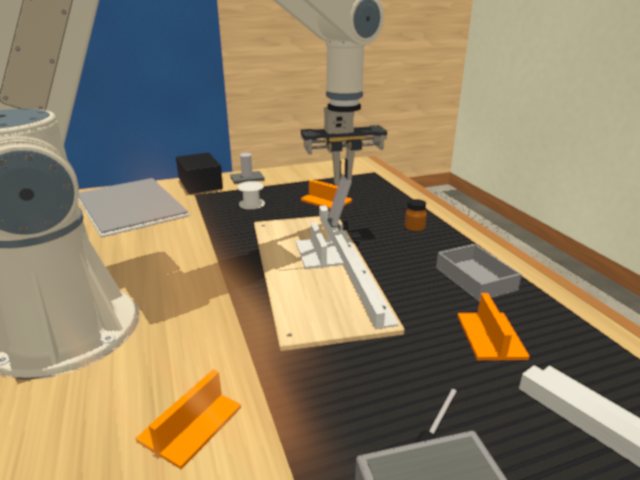

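```bash
python3 -m handwheel '[[[0,0.2,0],[0,0,0],1],[[0,0.4,0],[0,0,0],0.9],[[0,0.5,0],[0,0,0],0.7],[[0,0.6,0],[0,0,0],0.5],[[0,0.6,0],[0,0,0],0.4],[[0,0.6,0],[0,0,0],0.4],[[0,0.6,0],[0,0,0],0.4],[[0,0.6,0],[0,0,0],0.4]]'; python3 snap.py 24; python3 -m handwheel '[[[-1,0,0],[0,0,0],0.4],[[-3,0,0],[0,0,0],0.4],[[-5,0,0],[0,0,0],0.4],[[-8,0,0],[0,0,0],0.4],[[-11,0,0],[0,0,0],0.4],[[-14,0,0],[0,0,0],0.4],[[-15,0,0],[0,0,0],0.4],[[-15,0,0],[0,0,0],0.4]]'; python3 snap.py 25 wrist side scene;python3 - <<'E'
import cv2
a=cv2.imread('pics/wrist25.png')[110:330,130:350];cv2.imwrite('pics/wrist25c.png',cv2.resize(a,None,fx=2.7,fy=2.7,interpolation=cv2.INTER_CUBIC))
a=cv2.imread('pics/side25.png')[165:350,245:410];cv2.imwrite('pics/side25c.png',cv2.resize(a,None,fx=3.2,fy=3.2,interpolation=cv2.INTER_CUBIC))
E
```

```text
t: 35.55
tcp_pos: [0.6173, 0.179, 0.1319]
eef_rot: [0.534, 0.463, -0.534, 0.463]
force: [-0.2, -0.1, 0.4]
gripper_width: 0.0545
35.55 [0.6173 0.179  0.1319] yaw_y -8.17 [ 2.e-04  0.e+00 -1.e+00] [ 0.28   0.463  1.664 -0.     1.014  0.423] [-0.19 -0.12  0.43] [-0.09  0.07  0.  ] 0.05448666038572081
t: 36.35
tcp_pos: [0.6181, 0.1792, 0.2836]
eef_rot: [0.535, 0.463, -0.533, 0.464]
force: [0.0, 1.2, -0.5]
gripper_width: 0.0551
36.5 [0.6164 0.1787 0.28  ] yaw_y -8.17 [-2.3e-03 -7.0e-04 -1.0e+00] [ 0.28   0.329  1.52  -0.     1.295  0.423] [-0.75  0.79 -0.13] [-0.12  0.04 -0.  ] 0.055036793634390686
```

View pics/side25c.png

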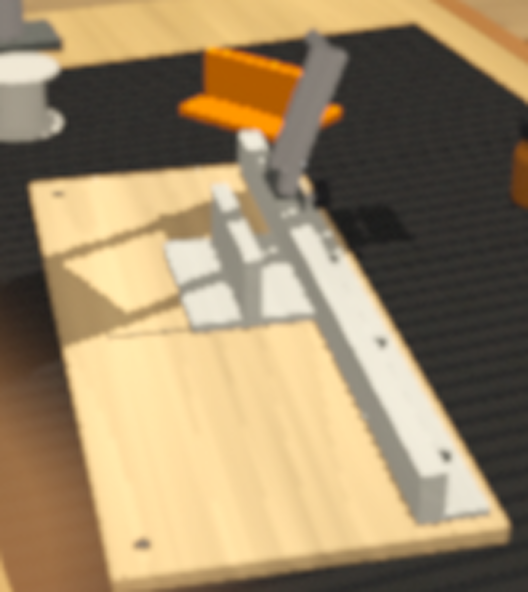

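View pics/wrist25.png

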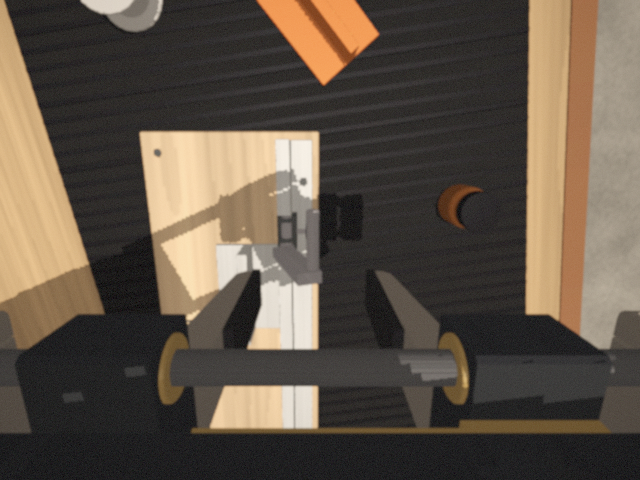

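View pics/scene25.png

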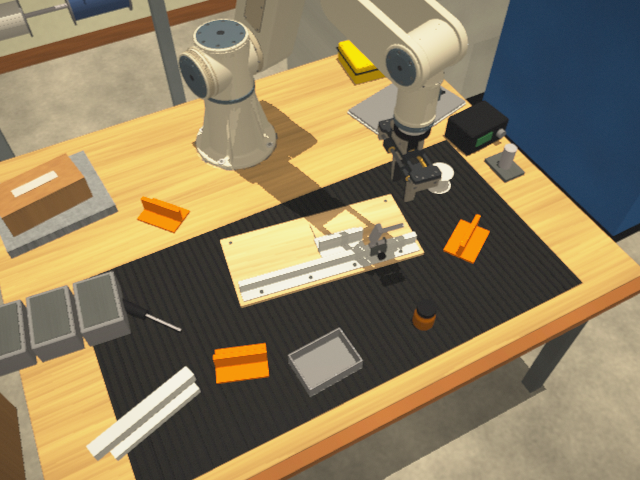

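```bash
python3 - <<'E'
from h import *
np.set_printoptions(precision=4,suppress=True)
w=cam('pics/wrist25.npz')
a=np.radians(-8.16);R=np.array([[np.cos(a),-np.sin(a)],[np.sin(a),np.cos(a)]]);t=np.array([.5147,.0363])
f=lambda x,y,z,c=w:R.T@(onz(c,(x,y),z)[:2]-t)
print('flange far L',f(218,245,.02),f(270,244.5,.02),'left lower',f(224,305,.02),'fence',f(277,142,.046),f(281,410,.046))
print('leaf root corner',f(130+380/2.7,110+388/2.7,.064))
sd=cam('pics/side25.npz')
D=lambda x,y:(245+(x+.5)/3.2-.5,165+(y+.5)/3.2-.5)
for p,z in [((166,242),.02),((193,329),.02),((313,318),.02),((247,262),.064),((213,188),.064)]:print('side',f(*D(*p),z,c=sd))
E
```

```text
flange far L [-0.0404  0.1074] [0.0275 0.1079] left lower [-0.0381  0.0224] fence [0.0427 0.2361] [ 0.0384 -0.1254]
leaf root corner [0.0335 0.1086]
side [-0.043  0.109]
side [-0.0458 -0.0191]
side [ 0.0355 -0.0211]
side [-0.0085 -0.0149]
side [-0.0089  0.1015]
```

```bash
python3 -m handwheel '[[[0,-0.5,3],[0,0,0],0.4],[[0,-1,6],[0,0,0],0.4],[[0,-2,9],[0,0,0],0.4],[[0,-3,12],[0,0,0],0.4],[[0,-4,15],[0,0,0],0.4],[[0,-5,18],[0,0,0],0.4],[[0,-5,20],[0,0,0],0.4],[[0,-5,20],[0,0,0],0.4]]'; python3 -m handwheel '[[[2,0,0],[0,0,0],0.4],[[3,0,0],[0,0,0],0.4],[[3,0,0],[0,0,0],0.4],[[3,0,0],[0,0,0],0.4],[[3,0,0],[0,0,0],0.4],[[3,0,0],[0,0,0],0.4],[[3,0,0],[0,0,0],0.4],[[3,0,0],[0,0,0],0.4]]'; python3 snap.py 26 wrist;python3 - <<'E'
import cv2
a=cv2.imread('pics/wrist26.png')[60:290,210:440];cv2.imwrite('pics/wrist26c.png',cv2.resize(a,None,fx=2.6,fy=2.6,interpolation=cv2.INTER_CUBIC))
E
```

```text
t: 37.3
tcp_pos: [0.5381, -0.0138, 0.2803]
eef_rot: [-0.534, -0.463, 0.536, -0.462]
force: [0.1, -0.8, 0.7]
gripper_width: 0.0554
t: 38.1
tcp_pos: [0.5395, -0.0119, 0.2521]
eef_rot: [0.534, 0.463, -0.534, 0.463]
force: [0.2, -0.0, -0.6]
gripper_width: 0.0551
38.15 [ 0.5394 -0.0119  0.252 ] yaw_y -8.17 [ 4.e-04 -0.e+00 -1.e+00] [-0.025  0.184  1.775  0.     1.183  0.118] [ 0.13 -0.1  -0.52] [-0.05  0.11 -0.01] 0.05507666951814609
```

View pics/wrist26c.png

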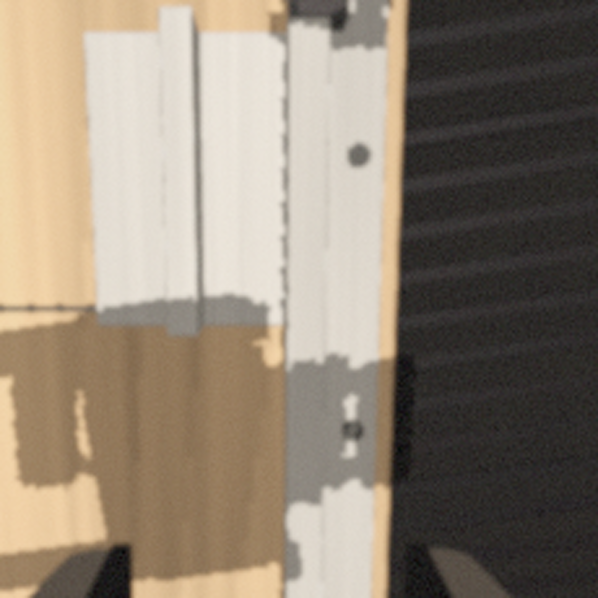

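```bash
python3 - <<'E'
from h import *
np.set_printoptions(precision=4,suppress=True)
w=cam('pics/wrist26.npz')
a=np.radians(-8.16);R=np.array([[np.cos(a),-np.sin(a)],[np.sin(a),np.cos(a)]]);t=np.array([.5147,.0363])
f=lambda x,y,z:R.T@(onz(w,(210+(x+.5)/2.6-.5,60+(y+.5)/2.6-.5),z)[:2]-t)
for p in [(85,33,.02),(97,325,.02),(282,33,.02),(284,323,.02),(289,60,.046),(287,590,.046),(160,8,.064),(192,8,.064),(168,334,.064),(200,334,.064)]:print(p,f(*p))
E
```

```text
(85, 33, 0.02) [-0.0432  0.1073]
(97, 325, 0.02) [-0.0441 -0.0122]
(282, 33, 0.02) [0.0381 0.1072]
(284, 323, 0.02) [ 0.0392 -0.0114]
(289, 60, 0.046) [0.0404 0.0924]
(287, 590, 0.046) [ 0.0405 -0.1282]
(160, 8, 0.064) [-0.0072  0.1068]
(192, 8, 0.064) [0.0045 0.1068]
(168, 334, 0.064) [-0.0077 -0.0116]
(200, 334, 0.064) [ 0.005  -0.0116]
```

```bash
python3 -c "
from plant import bot
print(bot.finish_job())"
```

```text
the job is handed in; nothing more can be done
None
```

I flipped the stop down, pressed the tee into the corner and let it go. Then I flipped the stop back up by its handle pin and handed the job in at about 38 s; no verdict is reported.

**Pressing:** the tee was held against both faces for over 2 s. The wrist force showed about 3–5 N on the fence and 3–5 N on the stop. I read it only between moves, and the highest contact reading was about 6 N. With the piece's weight off the deck, both pushes still read about 3 N.

**Last camera checks:**
- **Tee:** its flange is flush with the fence and its end is on the stop plane, both within about 1 mm. It is parallel to the fence within about 0.5°, below the 0.03 rad limit.
- **Stop:** it leans back fully up and stayed there after I let go.
- **Gripper and bystanders:** the gripper is clear, with the wrist force near zero. The reel, driver, tray and jar look unmoved by eye; I did not measure them.

**What went less smoothly:**
- The tee briefly stuck on the deck by friction, so I finished its slide with the weight carried in the gripper.
- Lifting the stop put about 30 N on the wrist, well below the 120 N limit. My arc was slightly too tight, and I widened it halfway.
- Estimates of the stop plane from the pictures differed by 1–2 mm, so I set the piece by contact force rather than by those numbers.

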